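# Set up the sample bottles for the record photograph

### The job

Get the sample bottles ready for their record photograph: push the white diffuser tube fully home on the lamp's upright spigot, and lay every upright bottle on its side in the cradle, one to each V rest and centred lengthwise. Only then press the steel shutter plunger all the way down and let it come back up, leaving the set-up in place; do not knock or shift the glass jar, the tin lid or the tape dispenser.

Things in the scene. Friction and masses are not known exactly. Their poses are not given: they have to be found in the camera images.
- bottle1: white cylindrical sample bottle with a grey cap, standing upright at the start: 120 mm long, 42 mm diameter, 160 g, the last 7 mm at the cap end a hexagonal rim 45 mm across flats, 52 mm across corners. Origin at the centre of its foot, z along its axis from foot to cap. All bottles are alike; absent ones read None
- bottle2: white cylindrical sample bottle with a grey cap, standing upright at the start: 120 mm long, 42 mm diameter, 160 g, the last 7 mm at the cap end a hexagonal rim 45 mm across flats, 52 mm across corners. Origin at the centre of its foot, z along its axis from foot to cap. All bottles are alike; absent ones read None
- bottle3: white cylindrical sample bottle with a grey cap, standing upright at the start: 120 mm long, 42 mm diameter, 160 g, the last 7 mm at the cap end a hexagonal rim 45 mm across flats, 52 mm across corners. Origin at the centre of its foot, z along its axis from foot to cap. All bottles are alike; absent ones read None
- bottle4: white cylindrical sample bottle with a grey cap, standing upright at the start: 120 mm long, 42 mm diameter, 160 g, the last 7 mm at the cap end a hexagonal rim 45 mm across flats, 52 mm across corners. Origin at the centre of its foot, z along its axis from foot to cap. All bottles are alike; absent ones read None
- bottle1_mid (a point): the centre of bottle1, on its axis 60 mm from either end; z along the axis from foot to cap; None if absent
- bottle2_mid (a point): the centre of bottle2, on its axis 60 mm from either end; z along the axis from foot to cap; None if absent
- bottle3_mid (a point): the centre of bottle3, on its axis 60 mm from either end; z along the axis from foot to cap; None if absent
- bottle4_mid (a point): the centre of bottle4, on its axis 60 mm from either end; z along the axis from foot to cap; None if absent
- cradle: fixed black bed, 130 (x) by 335 (y) by 12 mm, with four V rests for bottles lying along its x, at y = -127.5, -42.5, +42.5, +127.5 mm; each is a pair of 10 mm wide aluminium 90-degree V blocks at x = -36 and +36 mm, tops 34 mm above the desk, open between. Origin on the desk under its centre, z up. A bottle laid right has its centre at x = 0, 46 mm above the desk; cap either way
- lamp: fixed grey lamp housing, 110 by 110 by 45 mm high, with an upright aluminium spigot in the middle of its top: 42 mm diameter, 50 mm high, tapered over its last 7 mm. Origin on the desk under its centre, z up
- spigot_foot (a point): the centre of the spigot's foot, on the top face of the lamp housing, 45 mm above the desk
- diffuser: white diffuser tube, open at both ends, standing upright on the desk at the start: 60 mm outer and 46 mm inner diameter, 110 mm long, 140 g. Origin at the centre of its lower end, z along its axis. Either end may go down. Fully home it rests on the lamp housing's top face
- diffuser_mid (a point): the centre of the diffuser tube, on its axis 55 mm from either end; z along the axis; 55 mm above the spigot's foot when fully home
- shutter (a joint): travel of the sprung shutter plunger, m: 0 is up, 0.016 is fully down (a stop); about 9 N holds it down, it springs back when let go
- shutter_top (a point): the centre of the top face of the plunger, a steel disc 36 mm in diameter on a fixed black housing; it is pushed straight down
- jar: bystander: lidded glass jar, 90 mm diameter, 150 mm high; origin at the centre of its underside
- tin_lid: bystander: flat tin lid lying on the desk, 100 mm diameter, 8 mm thick; origin at the centre of its underside
- tape: bystander: black tape dispenser, about 50 by 140 mm, 80 mm high; origin at the centre of its underside
Not all that is in view belongs to the job. What is shaped like the diffuser but red is not meant.

How it is judged:
By the outcome, as a careful person would: the job done as asked, in the order asked, and still so for the second after the job is handed in, with the robot touching nothing.
Of bottle1, bottle2, bottle3, bottle4 only 3 to 4 are there at a start; the rules pass over those that are not, and their reading is None.
At some moment in a run one of bottle1, bottle2, bottle3, bottle4, diffuser may be knocked a few centimetres aside while the robot is not near it.
It also fails if it takes over 210 s, if anything falls off the work surface, if the arm or the gripper's body presses on something with over 40 N, if the wrist force passes 120 N, or if a joint passes its speed limit or range.

### The arm

A 7-joint arm with a two-finger parallel gripper is mounted at the origin on the work surface. World frame = base frame: x ahead of the robot, y to its left, z up, the work surface at z = 0. Lengths are in m, angles in rad, forces in N, time in s.
With the tool pointing down it reaches from about 0.425 to 0.925 m from the base axis. Payload 6.8 kg.
Tool frame: the origin (TCP) lies midway between the tips of the shut fingers; the grasp point (between the pads) lies 19 mm behind it (bot.hold_point_z is the distance from the TCP to the grasp point, in m); z points along the fingers, y is the line along which they close (so a half turn about z gives the same grasp; the last joint's range is limited). The gripper opens to 85 mm and grips with 20 to 120 N. Pads are 22 mm wide; open, the fingers measure 114 mm over their backs; the gripper's body (76 mm by 85 mm) begins 54 mm behind the grasp point. The pads swing forward as they close: fully open they stand 13 mm farther back than shut.
Start: joints at [-1.21, 0.477, 0.022, 1.555, -0.011, 1.109, -0.083], TCP at [0.305, 0.602, 0.231] pointing down, gripper open.
Joint ranges: [-2.96, 2.96], [-0.34, 2.1], [-1.41, 1.46], [0.24, 2.44], [-1.37, 4.51], [0.17, 1.92], [-2.96, 2.96]. Speed limits (rad/s): [2.39, 2.39, 3.14, 3.14, 3.14, 3.14, 3.14].

### API

Orientations are given as a unit quaternion [w, x, y, z].
In Python, from station import bot gives the robot as it stands. The module is installed in compiled form; this text tells all that it offers.
- The arm moves only by the tool step_arm, never from a script. Its argument "increments" is a list that holds one entry, the list of rows, each a list of 7 numbers: the opening, from -1 (shut) to 1 (fully open), then the shift along the tool's x, y, z in mm, then the turn, a rotation vector about the tool's x, y, z in degrees. In form: [[[grip, x, y, z, ax, ay, az], ...]]. A call has 1 to 10 rows; each row is the pose to reach, as a shift and turn from the pose commanded when the call began, along the tool's axes at that moment; what a row does not reach only later rows make up. A row lasts 1/12 s, in which the tool goes at most 41.7 mm and 7.16 degrees, less where a joint would pass 70% of its speed; a pose out of reach is approached as far as the arm can. A call with a gripper value outside its range is refused whole. The fingers move at their own pace and stop on an object; "force" is the grip in N (left out, the last holds). Time passes only in rows, so rows that repeat a pose let the fingers close. It gives the time, the measured TCP pose, the force, the opening and the grip force at its end, in the units of the state.
- bot.get_obs(): the state, without advancing time (a new reading comes with each control period).
- bot.read_camera(name): name is "scene" or "top"; returns a dict with "image" (420x560x3 uint8, red, green, blue), "camera_matrix" (3x3 intrinsics, pixels), "dist" ([k1, k2, p1, p2, k3] as OpenCV has them; the pictures are not rectified), "R" (3x3) and "t" (3): a world point X has camera coordinates R X + t. Camera axes: x right, y down, z forward; pixel columns grow to the right and rows downward; lengths in m; the calibration is good to about 2 mm. A picture is of the moment at which its call begins. There is no depth.
- bot.hand_in(): hands the job in; it is judged then, once.
The state is a dict: "t": time; "q": joint angles; "joint_vel": joint speeds; "joint_torque": joint torques, N m; "eef_pos": TCP position; "tool_rot": TCP orientation; "contact_force": force on the tool from outside, world axes, zero at the start; "torque": the same for the moment, N m; "gripper_width": opening from 0.0 (shut) to 1.0 (fully open); "grasp_force": force on a finger pad.
Only numpy, scipy, OpenCV 4.12 (cv2) and the standard library are available. Lean on these libraries where they do the work, as an engineer would, in place of code of your own. Each camera call takes 0.05 s, during which the arm holds its last target. There are 200 camera calls.

## Working session

There is one attempt and no reset: what is moved stays moved. The work goes in short steps, Python scripts to look and compute and a tool call to move; the robot and the scene stay as the last step left them, time stands still between calls to the robot, and variables do not carry over. Pictures are saved under pics/ and viewed, at most 14 in all, crops included, and the job is handed in when it is done.

Besides the shell and the picture viewer there is one more tool, called after "Call:" as name(argument=value, ...) on one line, values as JSON. step_arm: Moves the arm, as the interface text tells. Its arguments: {"type":"object","properties":{"increments":{"type":"array"},"force":{"type":"number"}},"required":["increments"]}

```bash
mkdir -p pics
python3 - <<'E'
from station import bot
import cv2,numpy as np
o=bot.get_obs();print({k:np.round(v,3) for k,v in o.items()}, bot.hold_point_z)
for n in("scene","top"):
    c=bot.read_camera(n);cv2.imwrite(f"pics/{n}0.png",c["image"][:,:,::-1])
    print(n,c["camera_matrix"].round(1).tolist(),np.round(c["dist"],4),"C",(-c["R"].T@c["t"]).round(3),c["R"].round(3).tolist())
E
```

```text
{'t': np.float64(0.0), 'q': array([-1.21 ,  0.478,  0.022,  1.556, -0.011,  1.109, -0.083]), 'joint_vel': array([-0.   , -0.001, -0.   ,  0.002,  0.001, -0.001,  0.001]), 'joint_torque': array([ 1.0000e-03, -5.9647e+01,  1.6080e+00, -2.8119e+01,  1.3000e-02,
        9.0000e-03, -0.0000e+00]), 'eef_pos': array([0.305, 0.602, 0.23 ]), 'tool_rot': array([-0.   ,  0.232,  0.973, -0.001]), 'contact_force': array([-0.289, -0.685,  0.004]), 'torque': array([ 0.001, -0.029, -0.02 ]), 'grasp_force': np.float64(0.0), 'gripper_width': np.float64(1.003)} 0.0187
scene [[493.0, 0.0, 272.0], [0.0, 493.0, 208.4], [0.0, 0.0, 1.0]] [-0.1095  0.      0.      0.      0.    ] C [1.096 0.613 0.636] [[-0.745, 0.667, -0.022], [0.39, 0.408, -0.825], [-0.541, -0.623, -0.565]]
top [[441.4, 0.0, 278.5], [0.0, 441.4, 205.4], [0.0, 0.0, 1.0]] [-0.0713  0.      0.      0.      0.    ] C [ 0.464 -0.037  0.987] [[0.021, -0.999, -0.027], [-0.996, -0.019, -0.089], [0.089, 0.029, -0.996]]
```

View pics/scene0.png

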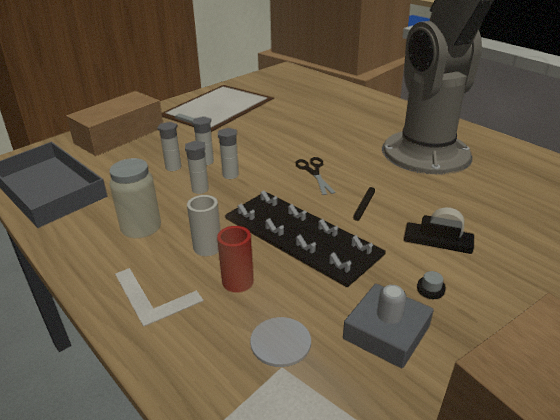

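View pics/top0.png

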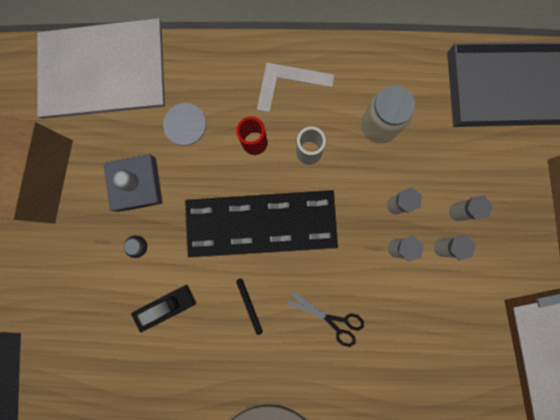

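The scene picture shows four bottles at (169,150), (203,142), (196,168) and (229,155). It also shows the white diffuser at (204,225), the lamp at (390,320), the plunger at (432,284) and the cradle around (303,235). In the top picture the bottle caps are at (408,200), (478,208), (411,249) and (461,247), the diffuser is at (311,140), the lamp at (132,182) and the plunger at (135,246). I'll zoom in for exact pixels.

Run:
```python
import cv2,numpy as np
T=cv2.imread("pics/top0.png");S=cv2.imread("pics/scene0.png")
def crop(im,x,y,w,h,k):
    p=cv2.resize(im[y:y+h,x:x+w],None,fx=k,fy=k,interpolation=cv2.INTER_CUBIC)
    p=np.clip(p*1.5,0,255).astype(np.uint8)
    for i in range(0,w,10):
        if (x+i)%10==0: cv2.line(p,(i*k,0),(i*k,6 if (x+i)%50 else 16),(0,255,255),1)
        if (x+i)%50==0: cv2.putText(p,str(x+i),(i*k+2,14),0,.4,(0,255,255))
    for i in range(0,h,10):
        cv2.line(p,(0,i*k),(6 if (y+i)%50 else 16,i*k),(0,255,255),1)
        if (y+i)%50==0: cv2.putText(p,str(y+i),(2,i*k+12),0,.4,(0,255,255))
    return p
a=np.hstack([crop(T,380,180,120,90,4),crop(T,280,110,70,90,4)])
b=crop(T,90,140,190,60*2+0,4)[:240]
cv2.imwrite("pics/c1.png",np.vstack([crop(T,380,180,120,80,4)[:, :480],crop(T,90,140,120,70,4)])) if 0 else None
A=np.hstack([crop(T,380,180,120,85,4),crop(T,280,120,70,85,4)])
B=np.hstack([crop(T,90,140,80,65,4),crop(T,100,220,60,65,4),crop(T,180,190,50,65,4)])
cv2.imwrite("pics/c1.png",np.vstack([A,B]))
A=np.hstack([crop(S,150,110,100,90,4),crop(S,180,190,95,90,4)])
B=np.hstack([crop(S,340,260,110,60,4),crop(S,340,260,0+85,60,4)*0])
cv2.imwrite("pics/c2.png",np.vstack([A,B]))
```

```text
(no output)
```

View pics/c1.png

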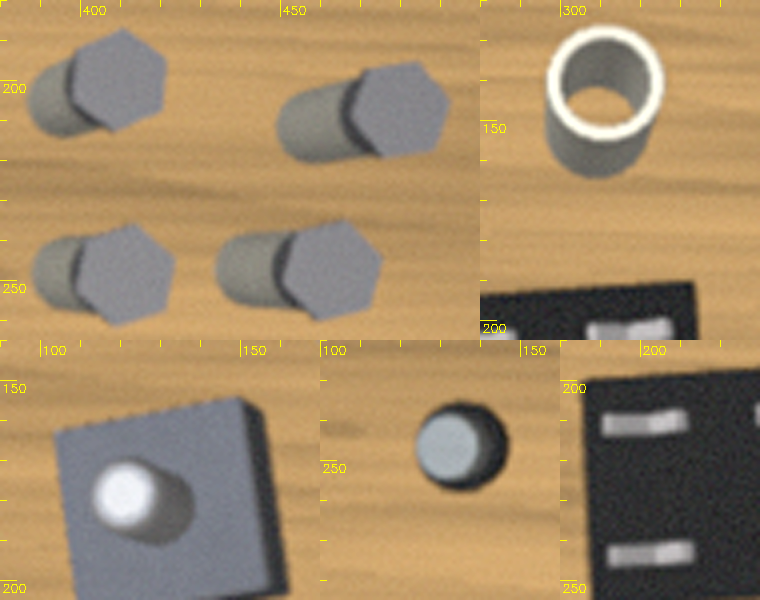

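View pics/c2.png

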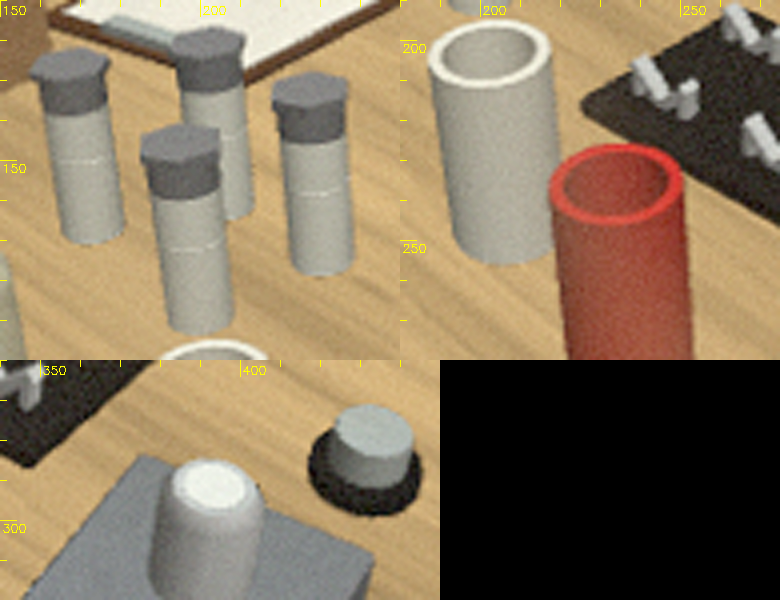

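In the crops, the top-view centres of the upper faces are:
- Bottles: (409.8,200), (480,207.5), (411,248.8) and (462.8,247.5)
- Diffuser ring: (311.3,140.8)
- Spigot: (121,178.5)
- Plunger: (131.8,246.8)

The scene matches, in the same order, are (195.3,145.5), (167.5,125.8), (227.8,131.8), (202,121.3), (202.5,203.8), (392.5,291.3) and (433.5,277.8).

```bash
cat > h.py <<'E'
import numpy as np,cv2
from station import bot
def cam(n,save=None):
    c=bot.read_camera(n)
    for k in("R","t","camera_matrix","dist"): c[k]=np.array(c[k],float)
    if save: cv2.imwrite(save,c["image"][:,:,::-1])
    return c
def und(c,p): return cv2.undistortPoints(np.array(p,float).reshape(-1,1,2),c["camera_matrix"],c["dist"]).reshape(-1,2)
def tri(c1,p1,c2,p2):
    X=cv2.triangulatePoints(np.c_[c1["R"],c1["t"]],np.c_[c2["R"],c2["t"]],und(c1,p1).T,und(c2,p2).T)
    X=(X[:3]/X[3]).T
    e=np.linalg.norm(proj(c1,X)-p1,axis=1)+np.linalg.norm(proj(c2,X)-p2,axis=1)
    return X,e
def proj(c,X): return cv2.projectPoints(np.array(X,float).reshape(-1,3),cv2.Rodrigues(c["R"])[0],c["t"],c["camera_matrix"],c["dist"])[0].reshape(-1,2)
def onz(c,p,z):
    u=und(c,p);d=np.c_[u,np.ones(len(u))]@c["R"];C=-c["R"].T@c["t"]
    return C+d*((z-C[2])/d[:,2:3])
E
python3 - <<'E'
from h import *
T=cam("top");S=cam("scene")
pt=np.array([(409.75,200),(480,207.5),(411,248.75),(462.75,247.5),(311.25,140.75),(121,178.5),(131.75,246.75)])
ps=np.array([(195.25,145.5),(167.5,125.75),(227.75,131.75),(202,121.25),(202.5,203.75),(392.5,291.25),(433.5,277.75)])
X,e=tri(T,pt,S,ps);np.set_printoptions(suppress=True)
for n,x,ee,z,p in zip("C A D B dif spig plun".split(),X,e,[.12]*4+[.11,.095,None],pt): print(n,x.round(4),ee.round(2), None if z is None else onz(T,[p],z)[0].round(4), np.hypot(*x[:2]).round(3))
c=onz(T,[(185.75,200),(333,190.5),(337,248),(188,256)],.012);print(c.round(4),c.mean(0).round(4))
v=c[0]-c[1];w=c[3]-c[2];print(np.linalg.norm(v),np.linalg.norm(w),np.linalg.norm(c[0]-c[3]),np.degrees(np.arctan2(-v[0],v[1])),np.degrees(np.arctan2(-w[0],w[1])))
# bystanders roughly
print("jar top",onz(T,[(394,105)],.15).round(3),"lid",onz(T,[(184,124)],.008).round(3),"tape",onz(T,[(163,308)],.04).round(3),"red",onz(T,[(251,130)],.11).round(3))
# V blocks in top (dark threshold): centroids of bright blobs in cradle
im=cv2.cvtColor(T["image"],cv2.COLOR_RGB2GRAY).astype(float);hsv=cv2.cvtColor(T["image"],cv2.COLOR_RGB2HSV)
m=np.zeros_like(im,np.uint8);cv2.fillPoly(m,[np.int32([(189,204),(331,194),(334,244),(191,252)])],1)
b=((im>70)&(m>0)).astype(np.uint8);n,l,st,ce=cv2.connectedComponentsWithStats(b)
for i in range(1,n):
    if st[i,4]>15: print(st[i,4],ce[i].round(1),onz(T,[ce[i]],.025)[0].round(4))
E
```

```text
C [ 0.5574 -0.271   0.1191] 0.42 [ 0.557  -0.2705  0.12  ] 0.62
A [ 0.5454 -0.4114  0.1192] 0.68 [ 0.5447 -0.4106  0.12  ] 0.683
D [ 0.4614 -0.2726  0.1211] 0.28 [ 0.4612 -0.2726  0.12  ] 0.536
B [ 0.4654 -0.3762  0.1169] 0.07 [ 0.4653 -0.3749  0.12  ] 0.598
dif [ 0.676  -0.0754  0.1068] 0.53 [ 0.6748 -0.0749  0.11  ] 0.68
spig [0.5942 0.3174 0.0952] 1.05 [0.5936 0.3182 0.095 ] 0.674
plun [0.4521 0.3117 0.0296] 0.2 None 0.549
[[ 0.5592  0.1997  0.012 ]
 [ 0.5865 -0.129   0.012 ]
 [ 0.4595 -0.1392  0.012 ]
 [ 0.4345  0.1898  0.012 ]] [0.5099 0.0303 0.012 ]
0.3297853978757569 0.3298672887286599 0.1250726160142638 4.752599492974614 4.3422420139535705
jar top [[ 0.739 -0.234  0.15 ]] lid [[0.735 0.212 0.008]] tape [[0.323 0.234 0.04 ]] red [[0.695 0.048 0.11 ]]
109 [317.1 202.7] [ 0.5575 -0.0933  0.025 ]
110 [278.1 205.3] [ 0.5499 -0.0081  0.025 ]
109 [239.2 207.7] [0.5431 0.0773 0.025 ]
110 [201.  210.5] [0.5353 0.1616 0.025 ]
110 [319.1 235.6] [ 0.4855 -0.0987  0.025 ]
106 [280.3 238. ] [ 0.4786 -0.0144  0.025 ]
110 [241.1 240.6] [0.4711 0.0709 0.025 ]
106 [202.3 242.9] [0.4641 0.156  0.025 ]
```

The measured heights agree with the text: bottles 117–121 mm, diffuser 107 mm, spigot 95 mm, and the cradle pitch is 85 mm. Four bottles are present. I'll move above the diffuser first.

Call:
step_arm(increments=[[[1, -636, -437, -20, 0, 0, 63], [1, -636, -437, -20, 0, 0, 63], [1, -636, -437, -20, 0, 0, 63], [1, -636, -437, -20, 0, 0, 63], [1, -636, -437, -20, 0, 0, 63], [1, -636, -437, -20, 0, 0, 63], [1, -636, -437, -20, 0, 0, 63], [1, -636, -437, -20, 0, 0, 63], [1, -636, -437, -20, 0, 0, 63], [1, -636, -437, -20, 0, 0, 63]]], force=30)

```text
t: 1.03
eef_pos: [0.5051, 0.2348, 0.2423]
tool_rot: [-0.0, 0.708, 0.706, 0.0]
contact_force: [1.1, 1.0, 0.6]
gripper_width: 0.998
grasp_force: 0.0
```

```bash
cat >> h.py <<'E'
import json
from scipy.spatial.transform import Rotation as Ro
np.set_printoptions(suppress=True,precision=4)
def st(v=True):
    o=bot.get_obs();p=np.array(o["eef_pos"]);q=np.array(o["tool_rot"]);R=Ro.from_quat(q[[1,2,3,0]])
    open("log.jsonl","a").write(json.dumps([list(map(float,o["q"])),p.tolist(),q.tolist(),float(np.abs(o["joint_vel"]).max())])+"\n")
    if v: print("t",round(float(o["t"]),2),"p",p.round(4),"R",R.as_matrix().round(3).tolist(),"q",np.round(o["q"],3),"F",np.round(o["contact_force"],1),"w",round(float(o["gripper_width"]),3),"gf",round(float(o["grasp_force"]),1))
    return o,p,R
def inc(P,R=None):
    """tool-frame shift (mm) and turn (deg) to TCP pose P,R(Rotation)"""
    o,p,R0=st()
    print("shift",(R0.inv().apply(np.array(P)-p)*1000).round(1),"turn",None if R is None else np.degrees((R0.inv()*R).as_rotvec()).round(1))
def Rz(zdir,ydir):
    z=np.array(zdir,float);z/=np.linalg.norm(z);y=np.array(ydir,float);y-=z*(y@z);y/=np.linalg.norm(y)
    return Ro.from_matrix(np.c_[np.cross(y,z),y,z])
E
python3 - <<'E'
from h import *
inc([.676,-.075,.25],Rz([0,0,-1],[1,0,0]))
E
```

```text
t 1.03 p [0.5051 0.2348 0.2423] R [[0.003, 1.0, 0.0], [1.0, -0.003, 0.0], [0.0, 0.0, -1.0]] q [-0.854  0.28   0.375  1.849 -0.118  1.034 -0.434] F [1.1 1.  0.6] w 0.998 gf 0.0
shift [-309.4  171.7   -7.8] turn [ 0.  -0.  -0.2]
```

Call:
step_arm(increments=[[[1, -309, 172, -8, 0, 0, 0], [1, -309, 172, -8, 0, 0, 0], [1, -309, 172, -8, 0, 0, 0], [1, -309, 172, -8, 0, 0, 0], [1, -309, 172, -8, 0, 0, 0], [1, -309, 172, -8, 0, 0, 0], [1, -309, 172, -8, 0, 0, 0], [1, -309, 172, -8, 0, 0, 0], [1, -309, 172, -8, 0, 0, 0], [1, -309, 172, -8, 0, 0, 0]]])

```text
t: 1.87
eef_pos: [0.6782, -0.0793, 0.25]
tool_rot: [0.002, 0.709, 0.705, -0.001]
contact_force: [0.2, -0.4, 0.0]
gripper_width: 1.002
grasp_force: 0.0
```

Run:
```python
from h import *
inc([.6755,-.075,.062],Rz([0,0,-1],[1,0,0]))
```

```text
t 1.87 p [ 0.6782 -0.0793  0.25  ] R [[0.006, 1.0, 0.001], [1.0, -0.006, -0.004], [-0.004, 0.001, -1.0]] q [-0.301  0.507  0.476  1.539 -0.241  1.154  0.216] F [ 0.2 -0.4  0. ] w 1.002 gf 0.0
shift [  5.1  -2.9 188. ] turn [ 0.   0.2 -0.3]
```

Call:
step_arm(increments=[[[1, 0, 0, 40, 0, 0, 0], [1, 0, 0, 80, 0, 0, 0], [1, 0, 0, 120, 0, 0, 0], [1, 0, 0, 155, 0, 0, 0], [1, 0, 0, 180, 0, 0, 0], [1, 0, 0, 190, 0, 0, 0], [1, 0, 0, 190, 0, 0, 0], [-1, 0, 0, 190, 0, 0, 0], [-1, 0, 0, 190, 0, 0, 0], [-1, 0, 0, 190, 0, 0, 0]]], force=40)

```text
t: 2.7
eef_pos: [0.6791, -0.0721, 0.0628]
tool_rot: [0.001, 0.706, 0.708, 0.001]
contact_force: [0.3, -0.9, 1.7]
gripper_width: 0.696
grasp_force: 43.1
```

Call:
step_arm(increments=[[[-1, 0, 0, 0, 0, 0, 0], [-1, 0, 0, 0, 0, 0, 0], [-1, 0, 0, 0, 0, 0, 0], [-1, 0, 0, 0, 0, 0, 0], [-1, 0, 0, 0, 0, 0, 0], [-1, 0, 0, 0, 0, 0, 0]]])

```text
t: 3.2
eef_pos: [0.679, -0.0722, 0.0627]
tool_rot: [0.001, 0.706, 0.708, 0.001]
contact_force: [-1.4, 0.7, 7.2]
gripper_width: 0.698
grasp_force: 43.6
```

Run:
```python
from h import *
inc([.5942,.3178,.25],Rz([0,0,-1],[1,0,0]))
```

```text
t 3.2 p [ 0.679  -0.0722  0.0627] R [[-0.002, 1.0, 0.004], [1.0, 0.002, 0.0], [0.0, 0.004, -1.0]] q [-0.25   0.7    0.388  1.681 -0.339  0.824  0.29 ] F [-1.4  0.7  7.2] w 0.698 gf 43.6
shift [ 390.2  -83.2 -187.6] turn [ 0.2 -0.   0.1]
```

Call:
step_arm(increments=[[[-1, 0, 0, -20, 0, 0, 0], [-1, 0, 0, -55, 0, 0, 0], [-1, 0, 0, -95, 0, 0, 0], [-1, 0, 0, -135, 0, 0, 0], [-1, 30, -6, -170, 0, 0, 0], [-1, 68, -14, -188, 0, 0, 0], [-1, 108, -23, -188, 0, 0, 0], [-1, 148, -31, -188, 0, 0, 0], [-1, 188, -40, -188, 0, 0, 0], [-1, 228, -48, -188, 0, 0, 0]]])

```text
t: 4.03
eef_pos: [0.6285, 0.1558, 0.2494]
tool_rot: [0.0, 0.706, 0.708, 0.001]
contact_force: [1.3, -0.2, -2.2]
gripper_width: 0.691
grasp_force: 43.8
```

Call:
step_arm(increments=[[[-1, 40, -9, 0, 0, 0, 0], [-1, 80, -17, 0, 0, 0, 0], [-1, 120, -26, 0, 0, 0, 0], [-1, 145, -31, 0, 0, 0, 0], [-1, 160, -34, 0, 0, 0, 0], [-1, 162, -35, 0, 0, 0, 0], [-1, 162, -35, 0, 0, 0, 0], [-1, 162, -35, 0, 0, 0, 0], [-1, 162, -35, 0, 0, 0, 0]]])

```text
t: 4.78
eef_pos: [0.595, 0.3127, 0.2485]
tool_rot: [0.001, 0.708, 0.707, -0.0]
contact_force: [0.7, -0.7, -0.7]
gripper_width: 0.693
grasp_force: 43.8
```

Run:
```python
from h import *
inc([.5942,.3178,.20],Rz([0,0,-1],[1,0,0]))
T=cam("top");S=cam("scene")
def crop(im,x,y,w,h,k):
    p=cv2.resize(im[y:y+h,x:x+w,::-1],None,fx=k,fy=k,interpolation=cv2.INTER_CUBIC)
    return np.clip(p*1.4,0,255).astype(np.uint8)
# predicted bottom ellipse of the tube if on-axis, vs TCP
_,p,R=st(False)
print("proj TCP top",proj(T,p),"scene",proj(S,p))
cv2.imwrite("pics/d1.png",np.hstack([crop(T["image"],70,110,110,120,3),crop(S["image"],330,170,130,120,3)]))
```

```text
t 4.78 p [0.595  0.3127 0.2485] R [[0.002, 1.0, 0.001], [1.0, -0.002, -0.001], [-0.001, 0.001, -1.0]] q [-0.861  0.48   0.408  1.565 -0.202  1.139 -0.411] F [ 0.7 -0.7 -0.7] w 0.693 gf 43.8
shift [ 5.1 -0.9 48.5] turn [ 0.   0.1 -0.1]
proj TCP top [[ 90.3906 164.7041]] scene [[403.8005 209.3874]]
```

View pics/d1.png

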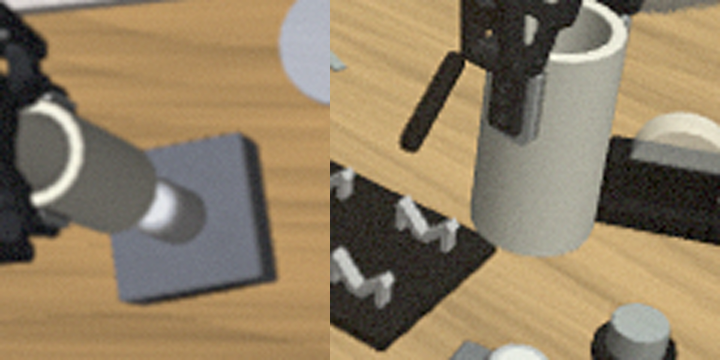

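The tube is held upright and well gripped. In the top crop its lower rim ends near crop (155,185); in the scene crop the lower rim's lowest point is near (540,256). Next I'll fit the rim to get the tube's offset from the TCP.

```bash
cat >> h.py <<'E'
from scipy.optimize import least_squares
def rimfit(obs,r,x0,fixz=None):
    """obs: [(cam, pts)] outer lower-rim points; fit circle centre"""
    f=lambda v:np.concatenate([np.linalg.norm(onz(c,p,v[2] if fixz is None else fixz)[:,:2]-v[:2],axis=1)-r for c,p in obs])
    s=least_squares(f,x0,loss="soft_l1",f_scale=.001);return s.x,np.sqrt(np.mean(f(s.x)**2))
E
python3 - <<'E'
from h import *
T=cam("top");S=cam("scene");o,p,R=st(False)
def mask(c):
    h=cv2.cvtColor(cv2.GaussianBlur(c["image"],(3,3),0),cv2.COLOR_RGB2HSV).astype(int)
    return h
h=mask(S)
print("scene cols (sat/val) at col 397 rows 240-265:",[(h[r,397,1],h[r,397,2]) for r in range(244,264,2)])
print("scene row 235 cols 370-384",[(h[235,c,1],h[235,c,2]) for c in range(370,384)])
h=mask(T)
print("top row 176 cols 110-140",[(h[176,c,1],h[176,c,2]) for c in range(110,134,2)])
print("top col 110 rows 140-200",[(h[r,110,1],h[r,110,2]) for r in range(140,200,3)])
# handmade points
s=np.array([(474,225),(490,243),(515,253),(540,256),(565,252),(590,238),(598,228)])
sp=np.c_[(s[:,0]-330)/3+330,s[:,1]/3+170]
t=np.array([(155,185),(150,210),(135,228),(112,236)]);tp=t/3+[70,110]
for z in(None,p[2]-.0627): print(rimfit([(S,sp),(T,tp)],.03,[*p[:2],.186],z))
print(p)
E
```

```text
scene cols (sat/val) at col 397 rows 240-265: [(np.int64(22), np.int64(115)), (np.int64(24), np.int64(115)), (np.int64(24), np.int64(115)), (np.int64(24), np.int64(116)), (np.int64(24), np.int64(116)), (np.int64(32), np.int64(119)), (np.int64(94), np.int64(135)), (np.int64(103), np.int64(143)), (np.int64(103), np.int64(146)), (np.int64(100), np.int64(148))]
scene row 235 cols 370-384 [(np.int64(104), np.int64(135)), (np.int64(105), np.int64(134)), (np.int64(103), np.int64(136)), (np.int64(104), np.int64(140)), (np.int64(102), np.int64(142)), (np.int64(103), np.int64(144)), (np.int64(102), np.int64(143)), (np.int64(87), np.int64(120)), (np.int64(49), np.int64(83)), (np.int64(25), np.int64(71)), (np.int64(24), np.int64(75)), (np.int64(26), np.int64(78)), (np.int64(29), np.int64(80)), (np.int64(28), np.int64(81))]
top row 176 cols 110-140 [(np.int64(24), np.int64(74)), (np.int64(21), np.int64(73)), (np.int64(21), np.int64(73)), (np.int64(21), np.int64(73)), (np.int64(22), np.int64(71)), (np.int64(3), np.int64(95)), (np.int64(7), np.int64(154)), (np.int64(6), np.int64(164)), (np.int64(12
[... 204 characters left out ...]
64(120), np.int64(128)), (np.int64(117), np.int64(122)), (np.int64(119), np.int64(120)), (np.int64(108), np.int64(106)), (np.int64(24), np.int64(63)), (np.int64(23), np.int64(66)), (np.int64(22), np.int64(69)), (np.int64(25), np.int64(70)), (np.int64(25), np.int64(72)), (np.int64(24), np.int64(74)), (np.int64(24), np.int64(74)), (np.int64(24), np.int64(73)), (np.int64(24), np.int64(74)), (np.int64(24), np.int64(73)), (np.int64(23), np.int64(90)), (np.int64(27), np.int64(93)), (np.int64(30), np.int64(94)), (np.int64(33), np.int64(92))]
(array([0.5912, 0.3099, 0.1863]), np.float64(0.0008745340360072833))
(array([0.5908, 0.3098, 0.186 ]), np.float64(0.001000398976424339))
[0.5944 0.3145 0.2482]
```

Run:
```python
from h import *
T=cam("top");S=cam("scene");o,p,R=st()
P=onz(T,[(150.5,154.4),(110.3,209.5),(103.5,163.25)],.045);print(P,P[:2].mean(0),np.linalg.norm(P[0]-P[1]),np.linalg.norm(P[0]-P[2]),np.linalg.norm(P[1]-P[2]))
# spigot top disc by threshold in both views of the first pictures
for n,c,(x,y,w,h) in (("top",T,(105,160,40,40)),("scene",S,(370,265,50,50))):
    im=cv2.imread(f"pics/{n}0.png",0);m=np.zeros_like(im);m[y:y+h,x:x+w]=(im[y:y+h,x:x+w]>np.percentile(im[y:y+h,x:x+w],99.5)*.85)
    k,l,s,ce=cv2.connectedComponentsWithStats(m);i=1+s[1:,4].argmax();print(n,s[i],ce[i]);
    print(onz(c,[ce[i]],.095))
X=[.5942,.3178,.095];print(proj(T,X),proj(S,X))
```

```text
t 5.08 p [0.5941 0.3153 0.2482] R [[-0.001, 1.0, 0.0], [1.0, 0.001, 0.0], [0.0, 0.0, -1.0]] q [-0.863  0.481  0.406  1.564 -0.202  1.138 -0.412] F [ 0.2  1.  -1.4] w 0.694 gf 43.8
[[0.6553 0.2746 0.045 ]
 [0.532  0.3585 0.045 ]
 [0.6344 0.3801 0.045 ]] [0.5937 0.3165 0.045 ] 0.149143200847186 0.10757270718866196 0.10459557444828578
top [115 172  12  13 117] [120.547  178.2821]
[[0.594  0.3192 0.095 ]]
scene [384 286  19  11 158] [392.8987 290.9051]
[[0.5937 0.3167 0.095 ]]
[[121.2127 178.2062]] [[393.2505 291.4107]]
```

Call:
step_arm(increments=[[[-1, 7, 3, 20, 0, 0, 0], [-1, 7, 3, 50, 0, 0, 0], [-1, 7, 3, 75, 0, 0, 0], [-1, 7, 3, 81, 0, 0, 0], [-1, 7, 3, 81, 0, 0, 0], [-1, 7, 3, 81, 0, 0, 0], [-1, 7, 3, 81, 0, 0, 0], [-1, 7, 3, 81, 0, 0, 0]]])

```text
t: 5.75
eef_pos: [0.598, 0.3234, 0.1692]
tool_rot: [0.0, 0.706, 0.708, 0.002]
contact_force: [0.3, -0.7, -1.8]
gripper_width: 0.696
grasp_force: 43.8
```

```bash
cat >> h.py <<'E'
def crop(im,x,y,w,h,k):
    p=cv2.resize(im[y:y+h,x:x+w,::-1],None,fx=k,fy=k,interpolation=cv2.INTER_CUBIC)
    return np.clip(p*1.4,0,255).astype(np.uint8)
E
python3 - <<'E'
from h import *
T=cam("top");S=cam("scene");o,p,R=st()
cv2.imwrite("pics/d2.png",np.hstack([crop(T["image"],80,130,90,90,4),crop(S["image"],350,220,100,90,4)]))
E
```

```text
t 5.85 p [0.5976 0.3233 0.1686] R [[-0.002, 1.0, 0.002], [1.0, 0.002, 0.001], [0.001, 0.002, -1.0]] q [-0.848  0.564  0.378  1.624 -0.238  0.997 -0.392] F [ 0.2 -0.2 -2.1] w 0.692 gf 43.8
```

View pics/d2.png

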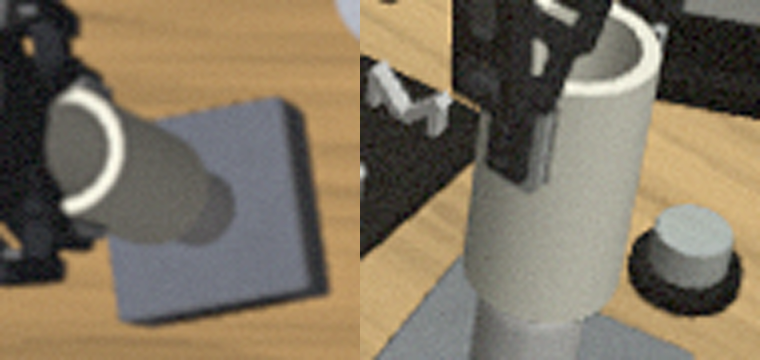

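The tube is now just above the spigot. In the scene crop the rim arc runs from (466,270) through (540,322) to (615,287), with the spigot slightly to the left of its centre.

Run:
```python
from h import *
T=cam("top");S=cam("scene");o,p,R=st()
zb=p[2]-.0627
# tube-rim pixels by gradient-free mask: saturation low & not spigot is ambiguous, so hand points
s=np.array([(466,270),(475,290),(490,305),(510,316),(535,322),(560,321),(585,314),(605,300),(615,287)])
sp=np.c_[(s[:,0]-360)/4+350,s[:,1]/4+220]
t=np.array([(203,172),(209,200),(203,222),(188,240),(165,244)]);tp=t/4+[80,130]
print(zb,rimfit([(S,sp),(T,tp)],.03,[*p[:2],zb]),rimfit([(S,sp),(T,tp)],.03,[*p[:2],zb],zb),rimfit([(S,sp)],.03,[*p[:2],zb],zb)[0],rimfit([(T,tp)],.03,[*p[:2],zb],zb)[0])
# expected rim if concentric with the spigot at (.5939,.3175)
a=np.linspace(0,2*np.pi,13)[:-1]
for c,(ox,oy,k,of) in ((S,(350,220,4,360)),(T,(80,130,4,0))):
    q=proj(c,np.c_[.5939+.03*np.cos(a),.3175+.03*np.sin(a),0*a+zb]);print(((q-[ox,oy])*k+[of,0]).round(0).tolist())
```

```text
t 5.95 p [0.5972 0.3232 0.168 ] R [[-0.002, 1.0, 0.001], [1.0, 0.002, 0.001], [0.001, 0.001, -1.0]] q [-0.848  0.565  0.378  1.624 -0.238  0.997 -0.392] F [ 0.5  0.4 -1.7] w 0.69 gf 43.8
0.10529973264254378 (array([0.5939, 0.3188, 0.1058]), np.float64(0.0012950362598541088)) (array([0.5936, 0.3187, 0.1053]), np.float64(0.001318023208626346)) [0.5937 0.3183 0.1053] [0.5914 0.3203 0.1053]
[[488.0, 304.0], [526.0, 319.0], [568.0, 319.0], [600.0, 305.0], [614.0, 280.0], [607.0, 253.0], [582.0, 229.0], [545.0, 216.0], [506.0, 215.0], [475.0, 228.0], [459.0, 251.0], [464.0, 279.0]]
[[161.0, 133.0], [133.0, 140.0], [111.0, 161.0], [102.0, 190.0], [107.0, 219.0], [127.0, 240.0], [155.0, 248.0], [183.0, 241.0], [205.0, 220.0], [215.0, 191.0], [208.0, 162.0], [189.0, 141.0]]
```

Call:
step_arm(increments=[[[-1, -1, 0, 6, 0, 0, 0], [-1, -1, 0, 12, 0, 0, 0], [-1, -1, 0, 18, 0, 0, 0], [-1, -1, 0, 22, 0, 0, 0], [-1, -1, 0, 22, 0, 0, 0]]])

```text
t: 6.37
eef_pos: [0.5959, 0.3216, 0.1434]
tool_rot: [-0.0, 0.706, 0.708, -0.001]
contact_force: [0.5, 1.1, -1.1]
gripper_width: 0.693
grasp_force: 43.8
```

The tube is 14 mm onto the spigot without touching it. I'll continue down.

Call:
step_arm(increments=[[[-1, 0, 0, 8, 0, 0, 0], [-1, 0, 0, 16, 0, 0, 0], [-1, 0, 0, 24, 0, 0, 0], [-1, 0, 0, 30, 0, 0, 0], [-1, 0, 0, 34, 0, 0, 0], [-1, 0, 0, 37, 0, 0, 0], [-1, 0, 0, 38, 0, 0, 0], [-1, 0, 0, 38, 0, 0, 0]]])

```text
t: 7.03
eef_pos: [0.5967, 0.3219, 0.1079]
tool_rot: [-0.0, 0.706, 0.708, -0.0]
contact_force: [-2.9, -1.6, 4.7]
gripper_width: 0.69
grasp_force: 44.3
```

Run:
```python
from h import *
st()
```

```text
t 7.03 p [0.5967 0.3219 0.1079] R [[-0.002, 1.0, -0.001], [1.0, 0.002, 0.0], [0.0, -0.001, -1.0]] q [-0.83   0.63   0.353  1.666 -0.266  0.893 -0.369] F [-2.9 -1.6  4.7] w 0.69 gf 44.3
```

Call:
step_arm(increments=[[[-1, 0, 0, 3, 0, 0, 0], [-1, 0, 0, 4, 0, 0, 0], [-1, 0, 0, 4, 0, 0, 0]]])

```text
t: 7.28
eef_pos: [0.5967, 0.3221, 0.1077]
tool_rot: [-0.001, 0.706, 0.708, 0.0]
contact_force: [-13.3, -4.8, 29.4]
gripper_width: 0.695
grasp_force: 46.3
```

Call:
step_arm(increments=[[[1, 0, 0, -3, 0, 0, 0], [1, 0, 0, -3, 0, 0, 0], [1, 0, 0, -3, 0, 0, 0], [1, 0, 0, -3, 0, 0, 0], [1, 0, 0, -20, 0, 0, 0], [1, 0, 0, -50, 0, 0, 0], [1, 0, 0, -85, 0, 0, 0], [1, 0, 0, -120, 0, 0, 0], [1, 0, 0, -150, 0, 0, 0], [1, 0, 0, -160, 0, 0, 0]]])

```text
t: 8.12
eef_pos: [0.599, 0.3226, 0.2681]
tool_rot: [0.001, 0.706, 0.708, 0.003]
contact_force: [0.8, -0.4, 0.1]
gripper_width: 0.998
grasp_force: 0.0
```

Run:
```python
from h import *
st()
import os;print(sum(1 for _ in open("log.jsonl")))
```

```text
t 8.12 p [0.599  0.3226 0.2681] R [[-0.002, 1.0, 0.006], [1.0, 0.002, 0.004], [0.004, 0.006, -1.0]] q [-0.869  0.475  0.411  1.526 -0.2    1.174 -0.42 ] F [ 0.8 -0.4  0.1] w 0.998 gf 0.0
11
```

The diffuser is home: it did not move any further under 29 N. To plan the tilted bottle grasps, I'll fit a kinematic model of the arm from the logged joints and poses.

```bash
cat > kin.py <<'E'
import numpy as np,json,itertools
from scipy.optimize import least_squares
from scipy.spatial.transform import Rotation as Ro
def E(a,x): return Ro.from_euler(a,x)
def fk(q,v,s):
    d1,d3,a3,a5,d5,a7,dT,y0,o2,o4,o6,o7=v
    R=Ro.identity();p=np.zeros(3)
    for ax,ang,t in(("z",s[0]*q[0]+y0,(0,0,d1)),("y",s[1]*q[1]+o2,(0,0,d3)),("z",s[2]*q[2],(a3,0,0)),("y",s[3]*q[3]+o4,(a5,0,-d5)),("z",s[4]*q[4],(0,0,0)),("y",s[5]*q[5]+o6,(a7,0,-dT)),("z",s[6]*q[6]+o7,(0,0,0))):
        R=R*E(ax,ang);p=p+R.apply(t)
    return p,R*E("x",np.pi)
E
cat > fit.py <<'E'
from kin import *
L=[json.loads(l) for l in open("log.jsonl")]
Q=[np.array(l[0]) for l in L];P=[np.array(l[1]) for l in L];RR=[Ro.from_quat(np.array(l[2])[[1,2,3,0]]) for l in L]
def res(v,s):
    o=[]
    for q,p,R in zip(Q,P,RR):
        a,B=fk(q,v,s);o+=list(a-p)+list(.3*(B.inv()*R).as_rotvec())
    return np.array(o+list(.01*(v[[8,9,10]])))
best=[]
for s in itertools.product([1,-1],repeat=6):
    s=(s[0],1)+s[1:]
    if s[2]!=s[0]: continue
    for y0 in(0,np.pi):
      for o7 in(0,np.pi/2,-np.pi/2,np.pi):
        r=least_squares(res,[.3,.35,.05,.08,.4,.08,.27,y0,0,0,0,o7],args=(s,),max_nfev=8)
        best.append((r.cost,s,r.x))
best.sort(key=lambda b:b[0])
out=[]
for c,s,x in best[:6]:
    r=least_squares(res,x,args=(s,),max_nfev=200);out.append((r.cost,s,r.x));print(r.cost,s,r.x.round(4))
o=min(out,key=lambda b:b[0]);json.dump([o[2].tolist(),o[1]],open("kin.json","w"));print(np.abs(res(o[2],o[1])).max())
E
time timeout 300 python3 fit.py
```

```text
0.0005441752536751131 (-1, 1, -1, 1, -1, 1, 1) [-0.3482  0.5378 -0.0048 -0.0367 -0.4755  0.0178 -0.307  -0.0832 -0.019
  0.08    3.0803  1.6688]
0.01551194380566053 (-1, 1, -1, -1, 1, 1, 1) [-4.3100e-02  4.4000e-01  9.5360e-01  8.1400e-02 -4.9830e-01 -3.5000e-03
  2.7700e-02 -1.0050e-01 -1.5000e-03  1.2060e-01 -2.9500e-02  1.6803e+00]
0.015511943805637278 (-1, 1, -1, -1, 1, 1, 1) [-4.3100e-02  4.4000e-01  9.5360e-01  8.1400e-02 -4.9830e-01 -3.5000e-03
  2.7700e-02 -1.0050e-01 -1.5000e-03  1.2060e-01 -2.9600e-02  1.6803e+00]
0.015793967273879512 (-1, 1, -1, -1, 1, 1, 1) [-0.5211  1.1647 -2.153  -1.9041  2.3391 -1.1909 -1.0592  3.1063  0.0681
 -0.2338  0.2556 -1.5974]
0.015793967272382574 (-1, 1, -1, -1, 1, 1, 1) [-0.5211  1.1645 -2.1529 -1.904   2.339  -1.191  -1.0591  3.1063  0.0681
 -0.2338  0.2556  4.6857]
0.01551194380562361 (-1, 1, -1, -1, 1, 1, 1) [-4.3100e-02  4.4000e-01  9.5360e-01  8.1400e-02 -4.9830e-01 -3.5000e-03
  2.7700e-02 -1.0050e-01 -1.5000e-03  1.2060e-01 -2.9600e-02  1.6803e+00]
0.030803259891013828
real	1m42.680s
user	1m43.024s
sys	0m0.198s
```

Call:
step_arm(increments=[[[1, -40, -10, -20, 0, 0, 0], [1, -80, -20, -40, 7, 0, 0], [1, -120, -30, -60, 14, 0, 0], [1, -160, -40, -80, 21, 0, 0], [1, -200, -50, -90, 28, 0, 0], [1, -240, -60, -90, 35, 0, 0], [1, -280, -70, -90, 40, 0, 0], [1, -320, -79, -90, 40, 0, 0], [1, -323, -79, -90, 40, 0, 0], [1, -323, -79, -90, 40, 0, 0]]])

```text
t: 8.95
eef_pos: [0.5127, -0.0085, 0.3439]
tool_rot: [-0.24, 0.667, 0.663, -0.239]
contact_force: [0.1, -1.9, 0.3]
gripper_width: 1.0
grasp_force: 0.0
```

```bash
python3 -c "
from h import *
st()"
```

```text
t 8.95 p [ 0.5127 -0.0085  0.3439] R [[0.005, 0.77, -0.638], [1.0, -0.004, 0.003], [-0.001, -0.638, -0.77]] q [-0.21   0.534  0.213  1.396 -0.109  1.915  0.007] F [ 0.1 -1.9  0.3] w 1.0 gf 0.0
```

Call:
step_arm(increments=[[[1, 0, 0, 0, -7, 7, 0], [1, 0, 0, 0, -14, 14, 0], [1, 0, 0, 0, -21, 21, 0], [1, 0, 0, 0, -28, 28, 0], [1, 0, 0, 0, -35, 35, 0], [1, 0, 0, 0, -40, 40, 0], [1, 0, 0, 0, -40, 40, 0], [1, 0, 0, 0, -40, 40, 0], [1, 0, 0, 0, -40, 40, 0], [1, 0, 0, 0, -40, 40, 0]]])

```text
t: 9.78
eef_pos: [0.5132, -0.0025, 0.3446]
tool_rot: [-0.21, 0.746, 0.586, 0.235]
contact_force: [0.2, -0.3, 0.5]
gripper_width: 1.001
grasp_force: 0.0
```

```bash
python3 - <<'E'
from h import *
st()
E
cat > fit.py <<'E'
from kin import *
L=[json.loads(l) for l in open("log.jsonl")]
Q=[np.array(l[0]) for l in L];P=[np.array(l[1]) for l in L];RR=[Ro.from_quat(np.array(l[2])[[1,2,3,0]]) for l in L]
s=(-1,1,-1,1,-1,1,1)
V0=np.array([.34,.538,0,0,-.4755,0,.38,0,0,0,np.pi,1.57])
w=np.array([.01,.01,.1,.1,.01,.1,.01,.1,.1,.1,.1,.1])
def res(v,reg=True):
    o=[]
    for q,p,R in zip(Q,P,RR):
        a,B=fk(q,v,s);o+=list(a-p)+list(.3*(B.inv()*R).as_rotvec())
    return np.array(o+list(w*(v-V0)*.1*reg))
best=None
for o6 in(np.pi,-np.pi):
  for a,b in((.34,.38),(.2,.24)):
    v=V0.copy();v[0],v[6],v[10]=a,b,o6
    r=least_squares(res,v)
    if best is None or r.cost<best.cost: best=r
print(best.cost,best.x.round(4));e=res(best.x,False)[:-12].reshape(-1,6);print(np.abs(e).max(1).round(4))
json.dump([best.x.tolist(),s],open("kin.json","w"))
E
python3 fit.py
```

```text
t 9.78 p [ 0.5132 -0.0025  0.3446] R [[0.203, 0.974, 0.105], [0.776, -0.225, 0.59], [0.598, -0.038, -0.801]] q [ 0.06   0.167  0.235  1.883 -0.713  1.273  0.334] F [ 0.2 -0.3  0.5] w 1.001 gf 0.0
0.0006184423987866298 [ 0.2683  0.5526 -0.037   0.0228 -0.4806  0.0134  0.3184 -0.1009  0.0301
 -0.0808  3.1964  1.6523]
[0.0098 0.0021 0.0015 0.0021 0.0021 0.0021 0.0021 0.0013 0.0013 0.0012
 0.0024 0.0169 0.0144]
```

```bash
cat > kin.py <<'E'
import numpy as np,json,itertools
from scipy.optimize import least_squares
from scipy.spatial.transform import Rotation as Ro
AX="zyzyzyz"
def fk(q,v,s):
    """v: 7 angle offsets, then 7 translations (x,y,z) after each joint"""
    R=Ro.identity();p=np.zeros(3);T=np.asarray(v[7:28]).reshape(7,3)
    for i in range(7):
        R=R*Ro.from_euler(AX[i],s[i]*q[i]+v[i]);p=p+R.apply(T[i])
    return p,R*Ro.from_euler("x",np.pi)
E
cat > fit.py <<'E'
from kin import *
L=[json.loads(l) for l in open("log.jsonl")]
Q=[np.array(l[0]) for l in L];P=[np.array(l[1]) for l in L];RR=[Ro.from_quat(np.array(l[2])[[1,2,3,0]]) for l in L]
T0=np.zeros((7,3));T0[0,2]=.3;T0[2,2]=.54;T0[4,2]=.48;T0[5,2]=-.34
w=np.r_[np.full(7,.01),np.tile([.003,.02,.001],7)]
def res(v,s,v0,reg=True):
    o=[]
    for q,p,R in zip(Q,P,RR):
        a,B=fk(q,v,s);o+=list(a-p)+list(.3*(B.inv()*R).as_rotvec())
    return np.array(o+list(w*(v-v0)*reg))
import sys
combos=list(itertools.product([1,-1],repeat=7)) if len(sys.argv)>1 else [tuple(json.load(open("kin.json"))[1])]
out=[]
for s in combos:
    if s[0]!=-1 or s[2]!=-1 or s[1]!=1: continue
    for o7 in([np.pi/2,-np.pi/2] if len(combos)>1 else [np.pi/2]):
        v0=np.r_[0,0,0,0,0,np.pi,o7,T0.ravel()]
        r=least_squares(res,v0,args=(s,v0),max_nfev=6 if len(combos)>1 else 60);out.append((r.cost,s,r.x,v0))
out.sort(key=lambda b:b[0]);print([(round(o[0],6),o[1]) for o in out[:4]])
c,s,x,v0=out[0];r=least_squares(res,x,args=(s,v0),max_nfev=60)
print(r.cost,r.x[:7].round(3),r.x[7:].reshape(7,3).round(4).tolist());e=res(r.x,s,v0,False)[:-28].reshape(-1,6);print(np.abs(e).max(1).round(4))
json.dump([r.x.tolist(),s],open("kin.json","w"))
E
time python3 fit.py all
```

```text
[(np.float64(0.0), (-1, 1, -1, 1, -1, 1, 1)), (np.float64(0.050689), (-1, 1, -1, 1, 1, 1, 1)), (np.float64(0.053419), (-1, 1, -1, 1, 1, 1, 1)), (np.float64(0.10667), (-1, 1, -1, 1, 1, -1, 1))]
1.9153889787973882e-07 [-0.    -0.    -0.     0.    -0.     3.142  1.571] [[-0.0, -0.0153, 0.2871], [-0.0, -0.0153, 0.0009], [0.0, -0.0156, 0.5409], [-0.0, -0.0156, -0.0037], [0.0, -0.0002, 0.4763], [0.0, -0.0002, -0.3335], [-0.0, -0.0, 0.0065]]
[0. 0. 0. 0. 0. 0. 0. 0. 0. 0. 0. 0. 0.]
real	0m25.143s
user	0m25.645s
sys	0m0.138s
```

The fitted arm model is exact. Next, an IK search over pick tilt and heading, and over the placing poses.

```bash
cat >> kin.py <<'E'
V,SG=json.load(open("kin.json"))
LO=np.array([-2.96,-.34,-1.41,.24,-1.37,.17,-2.96]);HI=np.array([2.96,2.1,1.46,2.44,4.51,1.92,2.96]);MG=.04
_A=np.array(AX_:=[0]) if 0 else None
def mats(q):
    c=np.cos(np.array(SG)*q+V[:7]);s=np.sin(np.array(SG)*q+V[:7]);T=np.asarray(V[7:28]).reshape(7,3)
    R=np.eye(3);p=np.zeros(3)
    for i in range(7):
        M=np.array([[c[i],-s[i],0],[s[i],c[i],0],[0,0,1]]) if i%2==0 else np.array([[c[i],0,s[i]],[0,1,0],[-s[i],0,c[i]]])
        R=R@M;p=p+R@T[i]
    return p,R@np.diag([1,-1,-1])
def ik(P,R,seed,w=1e-3):
    Rm=R.as_matrix()
    def f(q):
        p,B=mats(q);E=B.T@Rm
        return np.r_[p-P,.3*np.array([E[2,1]-E[1,2],E[0,2]-E[2,0],E[1,0]-E[0,1]])/2,.3*max(0,1-np.trace(E))/2,w*(q-seed)]
    seed=np.clip(seed,LO+MG+.01,HI-MG-.01)
    r=least_squares(f,seed,bounds=(LO+MG,HI-MG),max_nfev=40)
    return r.x,np.linalg.norm(f(r.x)[:7])
def Rz(z,y):
    z=np.array(z,float);z/=np.linalg.norm(z);y=np.array(y,float);y-=z*(y@z);y/=np.linalg.norm(y)
    return Ro.from_matrix(np.c_[np.cross(y,z),y,z])
E
sed -i '/^_A=/d' kin.py
cat > search.py <<'E'
from kin import *
H=.019
bot={"D":(.4644,-.2696),"B":(.468,-.373),"C":(.560,-.268),"A":(.548,-.408)}
rest=[(.5245,-.093),(.5173,-.0083),(.5101,.0771),(.5027,.1618)]
th=np.radians(4.7);xc=np.array([np.cos(th),np.sin(th),0]);up=np.array([0,0,1.])
seeds=[np.array(s,float) for s in([-.2,.5,.2,1.6,-.1,1.1,0],[0,.2,.2,1.9,-.7,1.2,.3],[0,.2,-.2,1.9,.9,1.2,-.3],[.3,.5,0,1.6,1.5,1.2,1.5],[.3,.5,0,1.8,1.6,.8,-1.5],[0,.5,0,1.8,3,1,0])]
def pose(c,h,a,y_sign,hd=H):
    z=-np.cos(a)*up+np.sin(a)*h;y=np.cross(up,h)*y_sign
    return np.array(c)+hd*z,Rz(z,y)
def try_(P,R):
    best=None
    for s in seeds:
        q,e=ik(P,R,s)
        if best is None or e<best[1]: best=(q,e)
        if e<2e-3: break
    return best
import sys
if __name__=="__main__":
  for a in(55,65,75):
    ar=np.radians(a)
    for n in "DA":
        ok=[]
        for psi in range(-180,180,30):
            h=np.array([np.cos(np.radians(psi)),np.sin(np.radians(psi)),0])
            for ys in(1,-1):
                q,e=try_(*pose([*bot[n],.06],h,ar,ys))
                if e<3e-3: ok.append((psi,ys))
        print(a,n,ok,flush=True)
    for i in (0,3):
        ok=[]
        for sg in(1,-1):
            for ys in(1,-1):
                q,e=try_(*pose([*rest[i],.046],-sg*xc,np.pi/2-ar,ys))
                ok.append((sg,ys,round(e,3)))
        print(a,i,ok,flush=True)
E
time timeout 500 python3 search.py
```

```text
55 D [(-180, 1), (-180, -1), (-150, 1), (-150, -1), (-120, 1), (-120, -1), (-90, 1), (-90, -1), (0, 1), (30, 1), (30, -1), (60, -1), (90, -1), (120, -1), (150, -1)]
55 A [(-180, 1), (-180, -1), (-150, 1), (-150, -1), (-120, 1), (-120, -1), (-90, 1), (-90, -1), (-60, 1), (-60, -1), (-30, 1), (0, 1), (30, 1), (30, -1), (60, -1), (90, -1)]
55 0 [(1, 1, np.float64(0.0)), (1, -1, np.float64(0.0)), (-1, 1, np.float64(0.0)), (-1, -1, np.float64(0.004))]
55 3 [(1, 1, np.float64(0.0)), (1, -1, np.float64(0.0)), (-1, 1, np.float64(0.0)), (-1, -1, np.float64(0.068))]
65 D [(-180, 1), (-180, -1), (-150, 1), (-150, -1), (-120, 1), (-120, -1), (-90, 1), (-90, -1), (30, 1), (30, -1), (60, -1), (90, -1), (120, -1)]
65 A [(-150, 1), (-150, -1), (-120, 1), (-120, -1), (-90, 1), (-90, -1), (-60, 1), (-60, -1), (-30, 1), (0, 1), (30, 1), (30, -1), (60, -1), (90, -1)]
65 0 [(1, 1, np.float64(0.0)), (1, -1, np.float64(0.0)), (-1, 1, np.float64(0.0)), (-1, -1, np.float64(0.0))]
65 3 [(1, 1, np.float64(0.0)), (1, -1, np.float64(0.0)), (-1, 1, np.float64(0.0)), (-1, -1, np.float64(0.026))]
75 D [(-150, 1), (-150, -1), (-120, 1), (-120, -1), (-90, 1), (-90, -1), (0, 1), (30, 1), (30, -1), (60, -1), (90, -1)]
75 A [(-150, 1), (-150, -1), (-120, 1), (-120, -1), (-90, 1), (-90, -1), (-60, 1), (-60, -1), (-30, 1), (0, 1), (30, 1), (30, -1), (60, -1), (90, -1)]
75 0 [(1, 1, np.float64(0.0)), (1, -1, np.float64(0.0)), (-1, 1, np.float64(0.0)), (-1, -1, np.float64(0.0))]
75 3 [(1, 1, np.float64(0.0)), (1, -1, np.float64(0.0)), (-1, 1, np.float64(0.0)), (-1, -1, np.float64(0.0))]
real	0m23.137s
user	0m23.399s
sys	0m0.243s
```

```bash
cat > path.py <<'E'
from search import *
from scipy.spatial.transform import Slerp
def wp(n,r,psi,a,ys,sg):
    ar=np.radians(a);h=np.array([np.cos(np.radians(psi)),np.sin(np.radians(psi)),0])
    P1,R1=pose([*bot[n],.06],h,ar,ys);P2,R2=pose([*rest[r],.046],-sg*xc,np.pi/2-ar,-ys)
    return (P1,R1),(P2,R2),h
def run(W,q,n=10):
    """interp through list of poses; returns worst ik error, min joint margin, max joint step, last q"""
    we=0;mm=9;ms=0
    for (Pa,Ra),(Pb,Rb) in zip(W,W[1:]):
        S=Slerp([0,1],Ro.concatenate([Ra,Rb]))
        for t in np.linspace(1/n,1,n):
            q2,e=ik(Pa+(Pb-Pa)*t,S(t),q,w=3e-3);we=max(we,e);ms=max(ms,np.abs(q2-q).max());q=q2;mm=min(mm,(q-LO).min(),(HI-q).min())
    return we,mm,ms,q
U=lambda P,d:np.array(P)+d
if __name__=="__main__":
  q0=np.array([.06,.167,.235,1.883,-.713,1.273,.334]);c0=fk(q0,V,SG)
  for a in(60,70):
   for psi in(-120,-90,-60):
    for ys in(1,-1):
     for sg in(1,-1):
      row=[]
      for n,r in(("D",3),("A",0)):
        A,B,h=wp(n,r,psi,a,ys,sg)
        pre=(U(A[0],-.12*h+[0,0,.10]),A[1]);pre2=(U(A[0],-.10*h),A[1])
        lift=(U(A[0],[0,0,.22]),A[1]);hi=(U(B[0],[0,0,.22]),B[1])
        e,m,s,q=run([c0,pre,pre2,A,lift,hi,B],q0,6);row+=[round(e,3),round(m,2),round(s,2)]
      print(a,psi,ys,sg,row,flush=True)
E
time timeout 560 python3 path.py
```

```text
60 -120 1 1 [np.float64(0.0), np.float64(0.35), np.float64(0.37), np.float64(0.0), np.float64(0.33), np.float64(0.4)]
60 -120 1 -1 [np.float64(0.052), np.float64(0.04), np.float64(0.63), np.float64(0.046), np.float64(0.04), np.float64(0.53)]
60 -120 -1 1 [np.float64(0.212), np.float64(0.04), np.float64(1.14), np.float64(0.275), np.float64(0.04), np.float64(1.59)]
60 -120 -1 -1 [np.float64(0.012), np.float64(0.04), np.float64(0.61), np.float64(0.051), np.float64(0.04), np.float64(0.7)]
60 -90 1 1 [np.float64(0.0), np.float64(0.21), np.float64(0.42), np.float64(0.0), np.float64(0.33), np.float64(0.49)]
60 -90 1 -1 [np.float64(0.052), np.float64(0.04), np.float64(0.61), np.float64(0.046), np.float64(0.04), np.float64(0.59)]
60 -90 -1 1 [np.float64(0.267), np.float64(0.04), np.float64(2.7), np.float64(0.311), np.float64(0.04), np.float64(2.62)]
60 -90 -1 -1 [np.float64(0.267), np.float64(0.04), np.float64(2.67), np.float64(0.311), np.float64(0.04), np.float64(2.62)]
60 -60 1 1 [np.float64(0.049), np.float64(0.04), np.float64(1.22), np.float64(0.001), np.float64(0.04), np.float64(0.84)]
6
[... 1177 characters left out ...]
0.33), np.float64(0.04), np.float64(2.68)]
70 -90 -1 -1 [np.float64(0.288), np.float64(0.04), np.float64(2.47), np.float64(0.33), np.float64(0.04), np.float64(2.68)]
70 -60 1 1 [np.float64(0.055), np.float64(0.04), np.float64(1.35), np.float64(0.004), np.float64(0.04), np.float64(1.34)]
70 -60 1 -1 [np.float64(0.055), np.float64(0.04), np.float64(1.35), np.float64(0.004), np.float64(0.04), np.float64(1.34)]
70 -60 -1 1 [np.float64(0.249), np.float64(0.04), np.float64(2.98), np.float64(0.133), np.float64(0.04), np.float64(1.04)]
70 -60 -1 -1 [np.float64(0.249), np.float64(0.04), np.float64(2.98), np.float64(0.133), np.float64(0.04), np.float64(1.77)]
real	0m30.047s
user	0m30.551s
sys	0m0.109s
```

Chosen plan: pick with the tool tilted 70° from vertical, pointing along −y. Place with a 20° tilt, cap away from the base. The pick order is C, D, B, A, filling rests 3 to 0. First I'll check that nothing has moved and compute the approach to C.

```bash
cat >> h.py <<'E'
def caps(c,near,z=.12):
    """grey cap hexagon centroids in top view near expected world xy"""
    h=cv2.cvtColor(cv2.GaussianBlur(c["image"],(3,3),0),cv2.COLOR_RGB2HSV).astype(int);res=[]
    for xy in near:
        p=proj(c,[*xy,z])[0];x,y=int(p[0]),int(p[1]);m=np.zeros(h.shape[:2],np.uint8)
        w=h[y-22:y+22,x-22:x+22];m[y-22:y+22,x-22:x+22]=(w[...,0]>95)&(w[...,1]>8)&(w[...,1]<60)&(w[...,2]>60)
        n,l,s,ce=cv2.connectedComponentsWithStats(m)
        if n<2: res.append(None);continue
        i=1+s[1:,4].argmax();res.append((int(s[i,4]),onz(c,[ce[i]],z)[0][:2].round(4).tolist()))
    return res
NEAR=[(.557,-.2705),(.461,-.2726),(.465,-.375),(.5445,-.4108)]
def go(P,R):
    inc(P,R)
E
cat > plan.py <<'E'
from h import *
import search as s
import sys
def pick(n,back=0.,up=0.,psi=-90,a=70,xy=None):
    h=np.array([np.cos(np.radians(psi)),np.sin(np.radians(psi)),0])
    P,R=s.pose([*(xy if xy is not None else s.bot[n]),.06],h,np.radians(a),1)
    return P-back*R.as_matrix()[:,2]+[0,0,up],R
def place(r,up=0.,a=70,d=(0,0,0)):
    P,R=s.pose([*s.rest[r],.046],-s.xc,np.radians(90-a),-1)
    return P+np.array(d)+[0,0,up],R
E
python3 - <<'E'
from plan import *
T=cam("top");print(caps(T,NEAR))
inc(*pick("C",.15))
E
```

```text
[(1, [0.5864, -0.2513]), None, None, None]
t 9.83 p [ 0.5142 -0.0015  0.3451] R [[0.2, 0.974, 0.104], [0.776, -0.222, 0.59], [0.598, -0.037, -0.801]] q [ 0.059  0.168  0.234  1.88  -0.713  1.273  0.334] F [ 0.2 -0.5  0.3] w 0.998 gf 0.0
shift [-245.8   85.5  112.6] turn [  -6.6 -106.4  -13.6]
```

Call:
step_arm(increments=[[[0.4, -16, 8, -1, -0.5, -7.1, -1], [0.4, -31, 16, -1, -1, -14, -2], [0.4, -47, 24, -2, -1.4, -21, -3], [0.4, -62, 32, -3, -1.8, -28, -4], [0.4, -78, 40, -4, -2.2, -35, -5], [0.4, -94, 48, -4, -2.6, -42, -5.5], [0.4, -109, 56, -5, -3, -49, -6.3], [0.4, -125, 64, -6, -3.5, -56, -7.2], [0.4, -140, 72, -6, -4, -63, -8], [0.4, -156, 80, -7, -4.4, -70, -9]]])

```text
t: 10.67
eef_pos: [0.564, -0.142, 0.2556]
tool_rot: [0.213, 0.705, 0.646, -0.198]
contact_force: [-0.4, -0.2, -1.8]
gripper_width: 0.699
grasp_force: 0.0
```

Run:
```python
from plan import *
inc(*pick("C",.15))
T=cam("top");h=cv2.cvtColor(cv2.GaussianBlur(T["image"],(3,3),0),cv2.COLOR_RGB2HSV)
for n in NEAR:
    x,y=proj(T,[*n,.12])[0].astype(int);print(n,h[y,x],h[y,x+5],h[y+14,x],h[y+4,x-17])
```

```text
t 10.67 p [ 0.564  -0.142   0.2556] R [[0.086, 0.996, -0.003], [0.828, -0.073, -0.557], [-0.555, 0.045, -0.831]] q [-0.401  0.337  0.275  1.867  0.557  1.11  -0.518] F [-0.4 -0.2 -1.8] w 0.699 gf 0.0
shift [ 80.9 -10.5 126.9] turn [ -1.7 -36.1  -4.7]
(0.557, -0.2705) [135   5 100] [120   3  99] [ 17 104 128] [ 21  25 102]
(0.461, -0.2726) [135   5 101] [135   5 102] [ 16 107 141] [23 21 95]
(0.465, -0.375) [120   5  99] [120   5 100] [ 17 118 145] [20 24 95]
(0.5445, -0.4108) [120   8  98] [120   8  98] [ 17 118 128] [23 22 94]
```

Call:
step_arm(increments=[[[0.4, 13, -2, 21, -0.3, -6, -0.8], [0.4, 27, -3, 42, -0.6, -12, -1.6], [0.4, 40, -5, 63, -0.9, -18, -2.4], [0.4, 54, -7, 84, -1.2, -24, -3.2], [0.4, 67, -9, 106, -1.5, -30, -4], [0.4, 81, -10, 127, -1.7, -36, -4.7], [0.4, 81, -10, 127, -1.7, -36, -4.7], [0.4, 81, -10, 127, -1.7, -36, -4.7]]])

```text
t: 11.38
eef_pos: [0.5558, -0.1447, 0.1]
tool_rot: [0.399, 0.579, 0.582, -0.408]
contact_force: [0.4, -0.0, 1.8]
gripper_width: 0.705
grasp_force: 0.0
```

```bash
sed -i 's/m\[y-22:y+22,x-22:x+22\]=.*/m[y-22:y+22,x-22:x+22]=(w[...,1]<15)\&(w[...,2]>85)\&(w[...,2]<120)/' h.py
python3 - <<'E'
from plan import *
print(caps(cam("top"),NEAR))
inc(*pick("C",0))
E
```

```text
[(380, [0.5577, -0.2692]), (395, [0.4621, -0.2716]), (386, [0.466, -0.3741]), (366, [0.5458, -0.4095])]
t 11.43 p [ 0.5572 -0.1458  0.1043] R [[-0.002, 1.0, -0.007], [0.351, -0.006, -0.936], [-0.936, -0.004, -0.351]] q [-0.654  0.869  0.355  1.944  0.914  1.168 -1.087] F [-0.   0.   1.6] w 0.703 gf 0.0
shift [ -1.7   3.9 149. ] turn [-0.4 -0.6  0.1]
```

Call:
step_arm(increments=[[[0.4, -1, 3, 30, 0, 0, 0], [0.4, -1, 3, 60, 0, 0, 0], [0.4, -1, 3, 90, 0, 0, 0], [0.4, -1, 3, 115, 0, 0, 0], [0.4, -1, 3, 135, 0, 0, 0], [0.4, -1, 3, 148, 0, 0, 0], [0.4, -1, 3, 149, 0, 0, 0], [0.4, -1, 3, 149, 0, 0, 0]]])

```text
t: 12.1
eef_pos: [0.5595, -0.2864, 0.0556]
tool_rot: [0.401, 0.584, 0.579, -0.403]
contact_force: [-0.3, 0.4, 0.2]
gripper_width: 0.697
grasp_force: 0.0
```

Run:
```python
from plan import *
inc(*pick("C",0))
T=cam("top",);S=cam("scene");print(caps(T,NEAR[:1]))
cv2.imwrite("pics/e1.png",np.hstack([crop(T["image"],370,170,100,100,4),crop(S["image"],160,110,90,100,4)]))
```

```text
t 12.1 p [ 0.5595 -0.2864  0.0556] R [[0.005, 1.0, -0.007], [0.353, -0.008, -0.936], [-0.936, 0.002, -0.353]] q [-0.485  0.978  0.442  1.978  1.108  0.946 -1.188] F [-0.3  0.4  0.2] w 0.697 gf 0.0
shift [2.1 0.4 0.2] turn [-0.4 -0.7 -0.3]
[(422, [0.5598, -0.2678])]
```

View pics/e1.png

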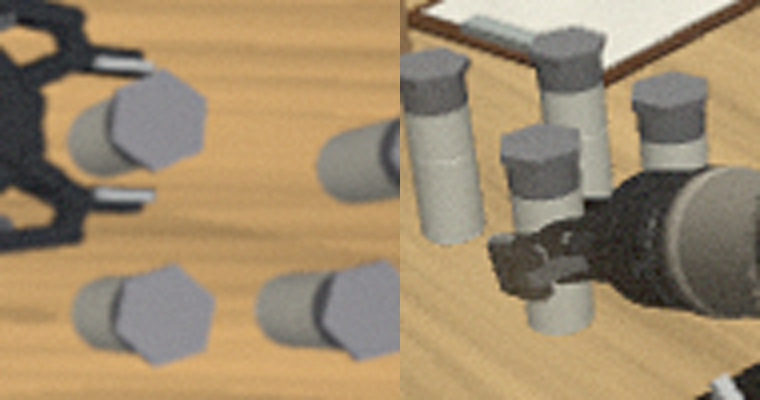

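In the top crop the open pads (x 95–155, y 65 and 197) straddle the bottle, whose mid-height axis is near (130,129). It is centred well, so I'll close and lift.

Call:
step_arm(increments=[[[-1, 2, 0, 0, 0, 0, 0], [-1, 2, 0, 0, 0, 0, 0], [-1, 2, 0, 0, 0, 0, 0], [-1, 2, 0, 0, 0, 0, 0], [-1, 2, 0, 0, 0, 0, 0]]], force=40)

```text
t: 12.62
eef_pos: [0.5589, -0.2848, 0.0505]
tool_rot: [0.401, 0.581, 0.581, -0.405]
contact_force: [2.0, 2.6, 3.3]
gripper_width: 0.479
grasp_force: 40.4
```

Run:
```python
from plan import *
inc(*pick("C",0,.2))
```

```text
t 12.62 p [ 0.5589 -0.2848  0.0505] R [[-0.002, 1.0, -0.006], [0.35, -0.004, -0.937], [-0.937, -0.004, -0.35]] q [-0.488  0.99   0.44   1.977  1.108  0.945 -1.192] F [2.  2.6 3.3] w 0.479 gf 40.4
shift [-190.5    0.2  -70. ] turn [-0.3 -0.5  0.1]
```

Call:
step_arm(increments=[[[-1, -20, 0, -7, 0, 0, 0], [-1, -55, 0, -20, 0, 0, 0], [-1, -92, 0, -34, 0, 0, 0], [-1, -130, 0, -48, 0, 0, 0], [-1, -168, 0, -62, 0, 0, 0], [-1, -190, 0, -70, 0, 0, 0]]])

```text
t: 13.12
eef_pos: [0.5586, -0.2872, 0.256]
tool_rot: [0.401, 0.583, 0.579, -0.405]
contact_force: [0.8, -0.6, -2.9]
gripper_width: 0.473
grasp_force: 40.6
```

```bash
cat >> h.py <<'E'
def rows(P,R,n,g=-1):
    """straight interpolation rows (integers) from the present pose, for reading off"""
    o,p,R0=st();d=R0.inv().apply(np.array(P)-p)*1000;w=np.degrees((R0.inv()*R).as_rotvec())
    print("total",np.linalg.norm(d).round(),np.linalg.norm(w).round(1))
    print([[g,*[int(round(x)) for x in d*k/n],*[round(float(x),1) for x in w*k/n]] for k in range(1,n+1)])
E
python3 - <<'E'
from plan import *
P,R=place(3,.2)
rows(P,R,17)
E
```

```text
t 13.12 p [ 0.5586 -0.2872  0.256 ] R [[0.0, 1.0, -0.008], [0.351, -0.008, -0.936], [-0.936, -0.002, -0.351]] q [-0.541  0.602  0.522  1.997  1.08   1.12  -0.849] F [ 0.8 -0.6 -2.9] w 0.473 gf 40.6
total 454.0 122.6
[[-1, 11, -4, -24, -2.5, 3.9, -5.5], [-1, 22, -8, -48, -5.1, 7.8, -11.0], [-1, 32, -12, -72, -7.6, 11.7, -16.5], [-1, 43, -15, -96, -10.2, 15.6, -22.0], [-1, 54, -19, -120, -12.7, 19.5, -27.5], [-1, 65, -23, -145, -15.3, 23.4, -33.1], [-1, 76, -27, -169, -17.8, 27.3, -38.6], [-1, 86, -31, -193, -20.4, 31.2, -44.1], [-1, 97, -35, -217, -22.9, 35.1, -49.6], [-1, 108, -39, -241, -25.4, 39.0, -55.1], [-1, 119, -43, -265, -28.0, 42.9, -60.6], [-1, 130, -46, -289, -30.5, 46.8, -66.1], [-1, 140, -50, -313, -33.1, 50.7, -71.6], [-1, 151, -54, -337, -35.6, 54.6, -77.1], [-1, 162, -58, -361, -38.2, 58.5, -82.6], [-1, 173, -62, -386, -40.7, 62.4, -88.2], [-1, 183, -66, -410, -43.3, 66.3, -93.7]]
```

Call:
step_arm(increments=[[[-1, 11, -4, -24, -2.5, 3.9, -5.5], [-1, 22, -8, -48, -5, 7.8, -11], [-1, 32, -12, -72, -7.6, 11.7, -16.5], [-1, 43, -15, -96, -10.2, 15.6, -22], [-1, 54, -19, -120, -12.7, 19.5, -27.5], [-1, 65, -23, -145, -15.3, 23.4, -33], [-1, 76, -27, -169, -17.8, 27.3, -38.6], [-1, 86, -31, -193, -20.4, 31.2, -44], [-1, 97, -35, -217, -22.9, 35, -49.6], [-1, 108, -39, -241, -25.4, 39, -55]]])

```text
t: 13.95
eef_pos: [0.5202, -0.0213, 0.2359]
tool_rot: [0.078, 0.256, 0.942, -0.202]
contact_force: [-0.0, 0.3, -1.3]
gripper_width: 0.475
grasp_force: 40.7
```

Run:
```python
from plan import *
P,R=place(3,.16,d=(-.003,0,0))
rows(P,R,8)
```

```text
t 13.95 p [ 0.5202 -0.0213  0.2359] R [[-0.857, 0.514, 0.043], [0.451, 0.787, -0.421], [-0.25, -0.341, -0.906]] q [-0.479  0.25   0.157  1.962  0.442  1.079  0.474] F [-0.   0.3 -1.3] w 0.475 gf 40.7
total 191.0 50.5
[[-1, 15, 18, -4, -2.2, 3.4, -4.8], [-1, 29, 37, -9, -4.5, 6.8, -9.6], [-1, 44, 55, -13, -6.7, 10.2, -14.5], [-1, 59, 73, -17, -8.9, 13.6, -19.3], [-1, 73, 91, -22, -11.2, 17.0, -24.1], [-1, 88, 110, -26, -13.4, 20.4, -28.9], [-1, 103, 128, -30, -15.6, 23.8, -33.8], [-1, 117, 146, -35, -17.9, 27.2, -38.6]]
```

Call:
step_arm(increments=[[[-1, 15, 18, -4, -2.2, 3.4, -4.8], [-1, 29, 37, -9, -4.5, 6.8, -9.6], [-1, 44, 55, -13, -6.7, 10.2, -14.5], [-1, 59, 73, -17, -8.9, 13.6, -19.3], [-1, 73, 91, -22, -11.2, 17, -24], [-1, 88, 110, -26, -13.4, 20.4, -29], [-1, 103, 128, -30, -15.6, 23.8, -33.8], [-1, 117, 146, -35, -17.9, 27.2, -38.6], [-1, 117, 146, -35, -17.9, 27.2, -38.6], [-1, 117, 146, -35, -17.9, 27.2, -38.6]]])

```text
t: 14.78
eef_pos: [0.4953, 0.1594, 0.1865]
tool_rot: [-0.173, -0.038, 0.984, -0.009]
contact_force: [-0.8, -1.0, -1.4]
gripper_width: 0.475
grasp_force: 40.8
```

Run:
```python
from plan import *
P,R=place(3,.06,d=(-.003,0,0))
rows(P,R,4)
```

```text
t 14.78 p [0.4953 0.1594 0.1865] R [[-0.938, -0.078, -0.339], [-0.071, 0.997, -0.031], [0.341, -0.005, -0.94]] q [-0.315  0.468 -0.077  1.727 -0.068  1.282  1.289] F [-0.8 -1.  -1.4] w 0.475 gf 40.8
total 98.0 0.4
[[-1, -8, 1, 23, -0.1, 0.0, -0.1], [-1, -16, 1, 47, -0.1, 0.0, -0.2], [-1, -24, 2, 70, -0.2, 0.1, -0.3], [-1, -32, 3, 93, -0.2, 0.1, -0.3]]
```

Call:
step_arm(increments=[[[-1, -8, 1, 23, 0, 0, 0], [-1, -16, 1, 47, 0, 0, 0], [-1, -24, 2, 70, 0, 0, 0], [-1, -32, 3, 93, 0, 0, 0], [-1, -32, 3, 93, 0, 0, 0], [-1, -32, 3, 93, 0, 0, 0], [-1, -32, 3, 93, 0, 0, 0]]])

```text
t: 15.37
eef_pos: [0.495, 0.1618, 0.091]
tool_rot: [-0.17, -0.038, 0.985, -0.009]
contact_force: [0.6, 0.1, -2.1]
gripper_width: 0.48
grasp_force: 40.9
```

Run:
```python
from plan import *
P,R=place(3,.0,d=(-.003,0,0))
rows(P,R,4)
T=cam("top");S=cam("scene")
cv2.imwrite("pics/e2.png",np.hstack([crop(T["image"],150,180,95,100,4),crop(S["image"],310,170,100,100,4)]))
# where mid line of bottle should project if correct (camera frame rest centre), ends +-60 mm at z=.106
c=np.array([.4997,.1588,.106]);x=s.xc
for cc,o,of in((T,(150,180),0),(S,(310,170),380)):
    print(((proj(cc,[c-.06*x,c,c+.06*x])-o)*4+[of,0]).round().tolist())
```

```text
t 15.37 p [0.495  0.1618 0.091 ] R [[-0.939, -0.077, -0.335], [-0.071, 0.997, -0.03], [0.336, -0.005, -0.942]] q [-0.317  0.584 -0.08   1.789 -0.063  1.1    1.294] F [ 0.6  0.1 -2.1] w 0.48 gf 40.9
total 63.0 0.5
[[-1, -5, 0, 15, -0.0, 0.1, -0.1], [-1, -10, 0, 30, -0.1, 0.2, -0.2], [-1, -15, 0, 45, -0.1, 0.3, -0.2], [-1, -19, 0, 60, -0.2, 0.3, -0.3]]
[[180.0, 300.0], [174.0, 180.0], [169.0, 62.0]]
[[634.0, 139.0], [561.0, 194.0], [481.0, 253.0]]
```

View pics/e2.png

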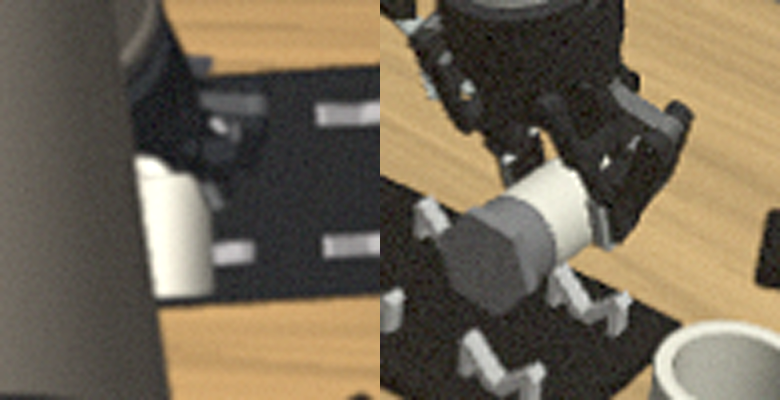

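In the crops, the bottle over rest 3 is level. Its axis sits about 3 mm too far towards +y (top crop axis at x≈172, expected 180), and lengthwise it is within about 1.5 mm. I'll lower it with a −2.5 mm correction.

Call:
step_arm(increments=[[[-1, -5, -1, 15, 0, 0, 0], [-1, -10, -2, 30, 0, 0, 0], [-1, -15, -2.5, 44, 0, 0, 0], [-1, -17, -2.5, 52, 0, 0, 0], [-1, -19, -2.5, 57, 0, 0, 0], [-1, -19, -2.5, 60, 0, 0, 0], [-1, -19, -2.5, 60, 0, 0, 0]]])

```text
t: 16.05
eef_pos: [0.4944, 0.156, 0.0325]
tool_rot: [-0.171, -0.037, 0.985, -0.011]
contact_force: [-3.2, -11.3, 36.4]
gripper_width: 0.481
grasp_force: 46.1
```

Run:
```python
from plan import *
P,R=place(3,.0,d=(-.003,0,0))
inc(P,R)
```

```text
t 16.05 p [0.4944 0.156  0.0325] R [[-0.939, -0.077, -0.335], [-0.069, 0.997, -0.034], [0.337, -0.008, -0.942]] q [-0.312  0.665 -0.077  1.813 -0.055  0.996  1.302] F [ -3.2 -11.3  36.4] w 0.481 gf 46.1
shift [-0.7  5.4  4.3] turn [-0.3  0.3 -0.4]
```

Call:
step_arm(increments=[[[-1, 1, -1, -3, 0, 0, 0], [0, 1, -1, -3, 0, 0, 0], [0.4, 1, -1, -3, 0, 0, 0], [0.4, 1, -1, -3, 0, 0, 0], [0.4, 1, -1, -3, 0, 0, 0]]])

```text
t: 16.47
eef_pos: [0.4923, 0.1592, 0.0302]
tool_rot: [-0.171, -0.039, 0.984, -0.008]
contact_force: [0.3, 0.2, 0.1]
gripper_width: 0.703
grasp_force: 0.0
```

Run:
```python
from plan import *
P,R=pick("D",.15,.20)
inc(*place(3,.25))
```

```text
t 16.47 p [0.4923 0.1592 0.0302] R [[-0.938, -0.079, -0.336], [-0.073, 0.997, -0.03], [0.338, -0.003, -0.941]] q [-0.313  0.667 -0.082  1.816 -0.058  0.99   1.304] F [0.3 0.2 0.1] w 0.703 gf 0.0
shift [  79.9    1.  -234.8] turn [-0.1  0.3 -0.2]
```

Retract straight up, then look.

Call:
step_arm(increments=[[[0.4, 6, 0, -18, 0, 0, 0], [0.4, 18, 0, -50, 0, 0, 0], [0.4, 31, 0, -88, 0, 0, 0], [0.4, 44, 0, -126, 0, 0, 0], [0.4, 57, 0, -164, 0, 0, 0], [0.4, 70, 0, -202, 0, 0, 0], [0.4, 80, 0, -235, 0, 0, 0]]])

```text
t: 17.05
eef_pos: [0.4961, 0.1604, 0.281]
tool_rot: [-0.171, -0.039, 0.985, -0.008]
contact_force: [0.6, 1.7, -0.6]
gripper_width: 0.697
grasp_force: 0.0
```

Run:
```python
from plan import *
P,R=pick("D",.15,.20)
rows(P,R,10,.4);rows(P,R,18,.4)
```

```text
t 17.05 p [0.4961 0.1604 0.281 ] R [[-0.939, -0.079, -0.335], [-0.074, 0.997, -0.03], [0.337, -0.003, -0.942]] q [-0.318  0.378 -0.072  1.632 -0.074  1.461  1.28 ] F [ 0.6  1.7 -0.6] w 0.697 gf 0.0
total 309.0 122.4
[[0.4, 6, -30, 0, 4.3, -6.7, 9.3], [0.4, 12, -61, -1, 8.7, -13.3, 18.6], [0.4, 18, -91, -1, 13.0, -20.0, 27.9], [0.4, 24, -121, -1, 17.4, -26.7, 37.2], [0.4, 30, -152, -1, 21.7, -33.4, 46.5], [0.4, 36, -182, -2, 26.1, -40.0, 55.8], [0.4, 42, -212, -2, 30.4, -46.7, 65.0], [0.4, 48, -243, -2, 34.8, -53.4, 74.3], [0.4, 54, -273, -2, 39.1, -60.0, 83.6], [0.4, 60, -303, -3, 43.5, -66.7, 92.9]]
t 17.05 p [0.4961 0.1604 0.281 ] R [[-0.939, -0.079, -0.335], [-0.074, 0.997, -0.03], [0.337, -0.003, -0.942]] q [-0.318  0.378 -0.072  1.632 -0.074  1.461  1.28 ] F [ 0.6  1.7 -0.6] w 0.697 gf 0.0
total 309.0 122.4
[[0.4, 3, -17, 0, 2.4, -3.7, 5.2], [0.4, 7, -34, 0, 4.8, -7.4, 10.3], [0.4, 10, -51, 0, 7.2, -11.1, 15.5], [0.4, 13, -67, -1, 9.7, -14.8, 20.7], [0.4, 17, -84, -1, 12.1, -18.5, 25.8], [0.4, 20, -101, -1, 14.5, -22.2, 31.0], [0.4, 23, -118, -1, 16.9, -25.9, 36.1], [0.4, 27, -135, -1, 19.3, -29.6, 41.3], [0.4, 30, -152, -1, 21.7, -33.4, 46.5], [0.4, 34, -169, -1, 24.2, -37.1, 51.6], [0.4, 37, -185, -2, 26.6, -40.8, 56.8], [0.4, 40, -202, -2, 29.0, -44.5, 62.0], [0.4, 44, -219, -2, 31.4, -48.2, 67.1], [0.4, 47, -236, -2, 33.8, -51.9, 72.3], [0.4, 50, -253, -2, 36.2, -55.6, 77.4], [0.4, 54, -270, -2, 38.7, -59.3, 82.6], [0.4, 57, -287, -3, 41.1, -63.0, 87.8], [0.4, 60, -303, -3, 43.5, -66.7, 92.9]]
```

Call:
step_arm(increments=[[[0.4, 3, -17, 0, 2.4, -3.7, 5.2], [0.4, 7, -34, 0, 4.8, -7.4, 10.3], [0.4, 10, -51, 0, 7.2, -11, 15.5], [0.4, 13, -67, -1, 9.7, -14.8, 20.7], [0.4, 17, -84, -1, 12, -18.5, 25.8], [0.4, 20, -101, -1, 14.5, -22.2, 31], [0.4, 23, -118, -1, 17, -26, 36], [0.4, 27, -135, -1, 19.3, -29.6, 41.3], [0.4, 30, -152, -1, 21.7, -33.4, 46.5], [0.4, 34, -169, -1, 24.2, -37, 51.6]]])

```text
t: 17.88
eef_pos: [0.4778, -0.0112, 0.2917]
tool_rot: [0.171, 0.35, 0.882, -0.264]
contact_force: [0.3, -0.3, 0.1]
gripper_width: 0.702
grasp_force: 0.0
```

Run:
```python
from plan import *
T=cam("top");S=cam("scene");print(caps(T,NEAR[1:]))
P,R=pick("D",.15,.10)
rows(P,R,9,.4)
cv2.imwrite("pics/e3.png",np.hstack([crop(T["image"],175,180,80,90,5),crop(S["image"],320,200,80,90,5)]))
c=np.array([.4997,.1588,.046]);x=s.xc
for cc,o,of in((T,(175,180),0),(S,(320,200),400)):
    print(((proj(cc,[c-.06*x,c,c+.06*x])-o)*5+[of,0]).round().tolist())
```

```text
[(396, [0.4621, -0.2714]), (389, [0.4661, -0.3741]), (366, [0.5458, -0.4095])]
t 17.98 p [ 0.4765 -0.0112  0.2902] R [[-0.701, 0.705, 0.112], [0.526, 0.616, -0.586], [-0.482, -0.352, -0.802]] q [-0.58   0.152  0.066  2.028  0.626  1.26   0.017] F [-0.3  0.9 -0.4] w 0.705 gf 0.0
total 160.0 54.5
[[0.4, -2, -7, 16, 2.1, -3.3, 4.6], [0.4, -5, -14, 33, 4.2, -6.6, 9.2], [0.4, -7, -21, 49, 6.4, -9.8, 13.9], [0.4, -10, -27, 65, 8.5, -13.1, 18.5], [0.4, -12, -34, 81, 10.6, -16.4, 23.1], [0.4, -14, -41, 98, 12.7, -19.7, 27.7], [0.4, -17, -48, 114, 14.9, -23.0, 32.3], [0.4, -19, -55, 130, 17.0, -26.3, 36.9], [0.4, -21, -62, 146, 19.1, -29.5, 41.6]]
[[130.0, 371.0], [124.0, 231.0], [117.0, 93.0]]
[[653.0, 149.0], [564.0, 220.0], [468.0, 296.0]]
```

View pics/e3.png

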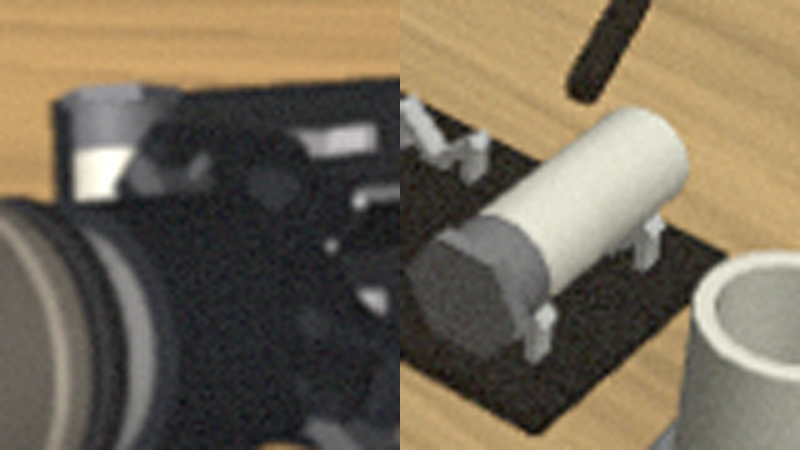

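Bottle C lies in rest 3 with its cap face at scene crop (463,303), against an expected (468,296). That is about 2 mm towards +x, so it is well seated and I'll correct the next ones by −2 mm. Next is D.

Call:
step_arm(increments=[[[0.4, -2, -7, 16, 2.1, -3.3, 4.6], [0.4, -5, -14, 33, 4.2, -6.6, 9.2], [0.4, -7, -21, 49, 6.4, -9.8, 13.9], [0.4, -10, -27, 65, 8.5, -13, 18.5], [0.4, -12, -34, 81, 10.6, -16.4, 23], [0.4, -14, -41, 98, 12.7, -19.7, 27.7], [0.4, -17, -48, 114, 14.9, -23, 32.3], [0.4, -19, -55, 130, 17, -26.3, 37], [0.4, -21, -62, 146, 19, -29.5, 41.6], [0.4, -21, -62, 146, 19, -29.5, 41.6]]])

```text
t: 18.82
eef_pos: [0.4649, -0.1467, 0.2031]
tool_rot: [0.404, 0.58, 0.579, -0.407]
contact_force: [-1.3, 0.1, 1.1]
gripper_width: 0.702
grasp_force: 0.0
```

```bash
python3 - <<'E'
from plan import *
s.bot.update(D=(.464,-.273),B=(.468,-.375),A=(.548,-.411))
inc(*pick("D",.15,.0))
E
sed -i 's/^bot=.*/bot={"D":(.464,-.273),"B":(.468,-.375),"C":(.560,-.268),"A":(.548,-.411)}/; s/^rest=.*/rest=[(.5225,-.097),(.5153,-.0123),(.5081,.0731),(.5007,.1578)]/' search.py
```

```text
t 18.82 p [ 0.4649 -0.1467  0.2031] R [[-0.001, 1.0, -0.004], [0.343, -0.003, -0.939], [-0.94, -0.002, -0.343]] q [-0.65   0.583  0.239  2.156  0.957  1.324 -1.126] F [-1.3  0.1  1.1] w 0.702 gf 0.0
shift [91.2 -0.7 36.7] turn [-0.2 -0.   0. ]
```

Call:
step_arm(increments=[[[0.4, 35, 0, 14, 0, 0, 0], [0.4, 70, -1, 28, 0, 0, 0], [0.4, 91, -1, 42, 0, 0, 0], [0.4, 91, -1, 75, 0, 0, 0], [0.4, 91, -1, 110, 0, 0, 0], [0.4, 91, -1, 140, 0, 0, 0], [0.4, 91, -1, 165, 0, 0, 0], [0.4, 91, -1, 183, 0, 0, 0], [0.4, 91, -1, 187, 0, 0, 0], [0.4, 91, -1, 187, 0, 0, 0]]])

```text
t: 19.65
eef_pos: [0.4652, -0.2903, 0.0559]
tool_rot: [0.404, 0.581, 0.579, -0.404]
contact_force: [0.7, 0.8, 0.2]
gripper_width: 0.699
grasp_force: 0.0
```

Run:
```python
from plan import *
inc(*pick("D"));print(caps(cam("top"),NEAR[1:2]))
```

```text
t 19.65 p [ 0.4652 -0.2903  0.0559] R [[0.002, 1.0, -0.0], [0.346, -0.001, -0.938], [-0.938, 0.002, -0.346]] q [-0.443  0.916  0.329  2.191  1.258  0.983 -1.428] F [0.7 0.8 0.2] w 0.699 gf 0.0
shift [ 2.  -1.2  1.4] turn [-0.  -0.3 -0.1]
[(398, [0.4621, -0.2714])]
```

Bottle undisturbed, pads around it. Close and lift.

Call:
step_arm(increments=[[[-1, 0, -1, 3, 0, 0, 0], [-1, 0, -1, 4, 0, 0, 0], [-1, 0, -1, 4, 0, 0, 0], [-1, 0, -1, 4, 0, 0, 0], [-1, 0, -1, 4, 0, 0, 0]]])

```text
t: 20.12
eef_pos: [0.4648, -0.293, 0.0546]
tool_rot: [0.406, 0.581, 0.58, -0.403]
contact_force: [-0.2, 1.6, 2.3]
gripper_width: 0.477
grasp_force: 40.2
```

Call:
step_arm(increments=[[[-1, -20, 0, -7, 0, 0, 0], [-1, -55, 0, -20, 0, 0, 0], [-1, -92, 0, -34, 0, 0, 0], [-1, -130, 0, -48, 0, 0, 0], [-1, -168, 0, -62, 0, 0, 0], [-1, -190, 0, -70, 0, 0, 0]]])

```text
t: 20.62
eef_pos: [0.4629, -0.294, 0.26]
tool_rot: [0.406, 0.582, 0.579, -0.403]
contact_force: [0.6, -0.1, -1.4]
gripper_width: 0.477
grasp_force: 40.7
```

Run:
```python
from plan import *
P,R=place(2,.2,d=(-.002,0,0))
rows(P,R,17)
```

```text
t 20.62 p [ 0.4629 -0.294   0.26  ] R [[0.006, 1.0, 0.001], [0.346, -0.001, -0.938], [-0.938, 0.006, -0.346]] q [-0.509  0.454  0.423  2.218  1.185  1.171 -1.004] F [ 0.6 -0.1 -1.4] w 0.477 gf 40.7
total 370.0 122.9
[[-1, 9, 2, -20, -2.5, 3.9, -5.5], [-1, 18, 4, -39, -5.1, 7.9, -11.0], [-1, 28, 6, -59, -7.6, 11.8, -16.5], [-1, 37, 8, -78, -10.1, 15.8, -22.0], [-1, 46, 11, -98, -12.7, 19.7, -27.5], [-1, 55, 13, -117, -15.2, 23.7, -33.0], [-1, 65, 15, -137, -17.7, 27.6, -38.5], [-1, 74, 17, -157, -20.3, 31.5, -44.0], [-1, 83, 19, -176, -22.8, 35.5, -49.5], [-1, 92, 21, -196, -25.3, 39.4, -55.0], [-1, 102, 23, -215, -27.8, 43.4, -60.5], [-1, 111, 25, -235, -30.4, 47.3, -66.0], [-1, 120, 28, -255, -32.9, 51.3, -71.5], [-1, 129, 30, -274, -35.4, 55.2, -77.0], [-1, 139, 32, -294, -38.0, 59.2, -82.5], [-1, 148, 34, -313, -40.5, 63.1, -88.0], [-1, 157, 36, -333, -43.0, 67.0, -93.5]]
```

Call:
step_arm(increments=[[[-1, 9, 2, -20, -2.5, 3.9, -5.5], [-1, 18, 4, -39, -5, 7.9, -11], [-1, 28, 6, -59, -7.6, 11.8, -16.5], [-1, 37, 8, -78, -10, 15.8, -22], [-1, 46, 11, -98, -12.7, 19.7, -27.5], [-1, 55, 13, -117, -15.2, 23.7, -33], [-1, 65, 15, -137, -17.7, 27.6, -38.5], [-1, 74, 17, -157, -20.3, 31.5, -44], [-1, 83, 19, -176, -22.8, 35.5, -49.5], [-1, 92, 21, -196, -25.3, 39.4, -55]]])

```text
t: 21.45
eef_pos: [0.4835, -0.0768, 0.2384]
tool_rot: [0.082, 0.256, 0.942, -0.202]
contact_force: [0.4, -1.2, -2.3]
gripper_width: 0.477
grasp_force: 40.6
```

Run:
```python
from plan import *
P,R=place(2,.12,d=(.001,0,0))
rows(P,R,8)
```

```text
t 21.45 p [ 0.4835 -0.0768  0.2384] R [[-0.855, 0.516, 0.05], [0.45, 0.787, -0.422], [-0.257, -0.339, -0.905]] q [-0.431  0.166  0.188  2.064  0.478  1.027  0.521] F [ 0.4 -1.2 -2.3] w 0.477 gf 40.6
total 176.0 50.7
[[-1, 9, 20, 2, -2.2, 3.5, -4.8], [-1, 19, 39, 5, -4.5, 6.9, -9.6], [-1, 28, 59, 7, -6.7, 10.4, -14.5], [-1, 37, 79, 10, -8.9, 13.8, -19.3], [-1, 46, 99, 12, -11.2, 17.3, -24.1], [-1, 56, 118, 15, -13.4, 20.8, -28.9], [-1, 65, 138, 17, -15.6, 24.2, -33.8], [-1, 74, 158, 20, -17.9, 27.7, -38.6]]
```

Call:
step_arm(increments=[[[-1, 9, 20, 2, -2.2, 3.5, -4.8], [-1, 19, 39, 5, -4.5, 6.9, -9.6], [-1, 28, 59, 7, -6.7, 10.4, -14.5], [-1, 37, 79, 10, -8.9, 13.8, -19.3], [-1, 46, 99, 12, -11.2, 17.3, -24], [-1, 56, 118, 15, -13.4, 20.8, -29], [-1, 65, 138, 17, -15.6, 24.2, -33.8], [-1, 74, 158, 20, -17.9, 27.7, -38.6], [-1, 74, 158, 20, -17.9, 27.7, -38.6], [-1, 74, 158, 20, -17.9, 27.7, -38.6]]])

```text
t: 22.28
eef_pos: [0.504, 0.0706, 0.1456]
tool_rot: [-0.173, -0.038, 0.984, -0.009]
contact_force: [-0.3, -0.1, -0.7]
gripper_width: 0.477
grasp_force: 40.6
```

Run:
```python
from plan import *
inc(*place(2,.02,d=(.001,0,0)))
```

```text
t 22.28 p [0.504  0.0706 0.1456] R [[-0.937, -0.077, -0.341], [-0.071, 0.997, -0.031], [0.342, -0.005, -0.94]] q [-0.221  0.501 -0.013  1.783 -0.045  1.204  1.437] F [-0.3 -0.1 -0.7] w 0.477 gf 40.6
shift [-32.2   2.5  92. ] turn [-0.2 -0.  -0.4]
```

Call:
step_arm(increments=[[[-1, -14, 1, 39, 0, 0, 0], [-1, -26, 2, 75, 0, 0, 0], [-1, -32, 2, 92, 0, 0, 0], [-1, -35, 2, 100, 0, 0, 0], [-1, -37, 2, 105, 0, 0, 0], [-1, -38, 2, 108, 0, 0, 0], [-1, -38, 2, 108, 0, 0, 0], [-1, -38, 2, 108, 0, 0, 0]]])

```text
t: 22.95
eef_pos: [0.5046, 0.0723, 0.0339]
tool_rot: [-0.171, -0.038, 0.985, -0.009]
contact_force: [-0.1, 0.7, -0.6]
gripper_width: 0.474
grasp_force: 40.7
```

Run:
```python
from plan import *
inc(*place(2,0,d=(.001,0,0)))
```

```text
t 22.95 p [0.5046 0.0723 0.0339] R [[-0.939, -0.077, -0.336], [-0.071, 0.997, -0.03], [0.337, -0.004, -0.942]] q [-0.219  0.654 -0.02   1.834 -0.045  0.995  1.442] F [-0.1  0.7 -0.6] w 0.474 gf 40.7
shift [-0.1  0.5  6.1] turn [-0.1  0.3 -0.3]
```

Not in contact yet; 5 mm more, then release.

Call:
step_arm(increments=[[[-1, -1, 0, 2, 0, 0, 0], [-1, -1, 0, 4, 0, 0, 0], [-1, -1, 0, 5, 0, 0, 0], [-1, -1, 0, 5, 0, 0, 0]]])

```text
t: 23.28
eef_pos: [0.5041, 0.0717, 0.029]
tool_rot: [-0.171, -0.038, 0.985, -0.009]
contact_force: [0.9, -2.2, 8.0]
gripper_width: 0.474
grasp_force: 41.5
```

Call:
step_arm(increments=[[[0, 0, 0, 0, 0, 0, 0], [0.3, 0, 0, 0, 0, 0, 0], [0.4, 0, 0, 0, 0, 0, 0], [0.4, 0, 0, 0, 0, 0, 0], [0.4, 6, 0, -18, 0, 0, 0], [0.4, 18, 0, -50, 0, 0, 0], [0.4, 31, 0, -88, 0, 0, 0], [0.4, 44, 0, -126, 0, 0, 0], [0.4, 57, 0, -164, 0, 0, 0], [0.4, 75, 0, -205, 0, 0, 0]]])

```text
t: 24.12
eef_pos: [0.5017, 0.073, 0.2445]
tool_rot: [-0.172, -0.038, 0.984, -0.009]
contact_force: [1.0, -0.3, -0.1]
gripper_width: 0.703
grasp_force: 0.0
```

Run:
```python
from plan import *
P,R=pick("B",.15,.15)
rows(P,R,18,.4)
```

```text
t 24.12 p [0.5017 0.073  0.2445] R [[-0.938, -0.078, -0.338], [-0.072, 0.997, -0.03], [0.34, -0.004, -0.941]] q [-0.23   0.389 -0.007  1.705 -0.048  1.391  1.428] F [ 1.  -0.3 -0.1] w 0.703 gf 0.0
total 327.0 122.4
[[0.4, 3, -18, 1, 2.4, -3.7, 5.2], [0.4, 6, -36, 1, 4.8, -7.4, 10.3], [0.4, 10, -54, 2, 7.2, -11.1, 15.5], [0.4, 13, -71, 3, 9.6, -14.9, 20.7], [0.4, 16, -89, 3, 12.0, -18.6, 25.8], [0.4, 19, -107, 4, 14.4, -22.3, 31.0], [0.4, 23, -125, 4, 16.8, -26.0, 36.1], [0.4, 26, -143, 5, 19.2, -29.7, 41.3], [0.4, 29, -161, 6, 21.6, -33.4, 46.5], [0.4, 32, -179, 6, 24.0, -37.1, 51.6], [0.4, 36, -196, 7, 26.4, -40.8, 56.8], [0.4, 39, -214, 8, 28.8, -44.6, 62.0], [0.4, 42, -232, 8, 31.2, -48.3, 67.1], [0.4, 45, -250, 9, 33.6, -52.0, 72.3], [0.4, 49, -268, 10, 36.1, -55.7, 77.5], [0.4, 52, -286, 10, 38.5, -59.4, 82.6], [0.4, 55, -303, 11, 40.9, -63.1, 87.8], [0.4, 58, -321, 12, 43.3, -66.8, 92.9]]
```

Call:
step_arm(increments=[[[0.4, 3, -18, 1, 2.4, -3.7, 5.2], [0.4, 6, -36, 1, 4.8, -7.4, 10.3], [0.4, 10, -54, 2, 7.2, -11, 15.5], [0.4, 13, -71, 3, 9.6, -14.9, 20.7], [0.4, 16, -89, 3, 12, -18.6, 25.8], [0.4, 19, -107, 4, 14.4, -22.3, 31], [0.4, 23, -125, 4, 16.8, -26, 36], [0.4, 26, -143, 5, 19.2, -29.7, 41.3], [0.4, 29, -161, 6, 21.6, -33.4, 46.5], [0.4, 32, -179, 6, 24, -37, 51.6]]])

```text
t: 24.95
eef_pos: [0.4833, -0.1086, 0.249]
tool_rot: [0.17, 0.351, 0.882, -0.263]
contact_force: [-0.4, 0.3, -0.8]
gripper_width: 0.704
grasp_force: 0.0
```

Run:
```python
from plan import *
T=cam("top");S=cam("scene");print(caps(T,NEAR[2:]))
P,R=pick("B",.15,.06)
rows(P,R,9,.4)
cv2.imwrite("pics/e4.png",np.hstack([crop(T["image"],175,180,80,90,5),crop(S["image"],310,190,80,90,5)]))
c=np.array([.5071,.0741,.046]);x=s.xc
for cc,o,of in((T,(175,180),0),(S,(310,190),400)):
    print(((proj(cc,[c-.06*x,c,c+.06*x])-o)*5+[of,0]).round().tolist())
```

```text
[(383, [0.466, -0.374]), (361, [0.5458, -0.4097])]
t 25.05 p [ 0.482  -0.1086  0.2477] R [[-0.7, 0.706, 0.11], [0.529, 0.616, -0.584], [-0.48, -0.35, -0.804]] q [-0.487  0.169  0.186  2.126  0.706  1.058  0.093] F [ 0.2 -0.3  0.5] w 0.706 gf 0.0
total 166.0 54.5
[[0.4, -3, -8, 17, 2.1, -3.3, 4.6], [0.4, -6, -15, 33, 4.2, -6.6, 9.2], [0.4, -9, -23, 50, 6.4, -9.9, 13.8], [0.4, -12, -31, 66, 8.5, -13.2, 18.4], [0.4, -15, -38, 83, 10.6, -16.5, 23.0], [0.4, -17, -46, 99, 12.7, -19.8, 27.7], [0.4, -20, -54, 116, 14.8, -23.1, 32.3], [0.4, -23, -61, 132, 16.9, -26.4, 36.9], [0.4, -26, -69, 149, 19.1, -29.7, 41.5]]
[[328.0, 359.0], [320.0, 218.0], [313.0, 79.0]]
[[531.0, 118.0], [440.0, 183.0], [342.0, 252.0]]
```

View pics/e4.png

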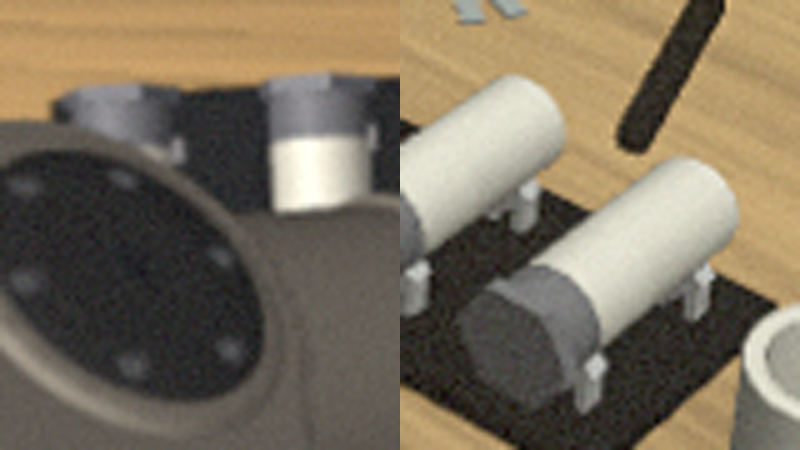

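D lies in rest 2 with its cap edge at top crop y≈75, against an expected 79 before parallax. Both placed bottles are well centred. Next is B.

Call:
step_arm(increments=[[[0.4, -3, -8, 17, 2.1, -3.3, 4.6], [0.4, -6, -15, 33, 4.2, -6.6, 9.2], [0.4, -9, -23, 50, 6.4, -9.9, 13.8], [0.4, -12, -31, 66, 8.5, -13.2, 18.4], [0.4, -15, -38, 83, 10.6, -16.5, 23], [0.4, -17, -46, 99, 12.7, -19.8, 27.7], [0.4, -20, -54, 116, 14.8, -23, 32.3], [0.4, -23, -61, 132, 17, -26.4, 37], [0.4, -26, -69, 149, 19, -29.7, 41.5], [0.4, -26, -69, 149, 19, -29.7, 41.5]]])

```text
t: 25.88
eef_pos: [0.4697, -0.2519, 0.1621]
tool_rot: [0.404, 0.579, 0.579, -0.407]
contact_force: [-0.0, 0.4, 0.5]
gripper_width: 0.701
grasp_force: 0.0
```

Run:
```python
from plan import *
inc(*pick("B",.15))
```

```text
t 25.88 p [ 0.4697 -0.2519  0.1621] R [[-0.003, 1.0, -0.003], [0.342, -0.002, -0.94], [-0.94, -0.004, -0.342]] q [-0.551  0.682  0.376  2.208  1.127  1.1   -1.188] F [-0.   0.4  0.5] w 0.701 gf 0.0
shift [53.9 -1.5 19.6] turn [-0.2  0.   0.2]
```

Call:
step_arm(increments=[[[0.4, 30, -1, 10, 0, 0, 0], [0.4, 54, -1, 20, 0, 0, 0], [0.4, 54, -1, 50, 0, 0, 0], [0.4, 54, -1, 85, 0, 0, 0], [0.4, 54, -1, 118, 0, 0, 0], [0.4, 54, -1, 145, 0, 0, 0], [0.4, 54, -1, 164, 0, 0, 0], [0.4, 54, -1, 172, 0, 0, 0], [0.4, 54, -1, 172, 0, 0, 0], [0.4, 54, -1, 172, 0, 0, 0]]])

```text
t: 26.72
eef_pos: [0.4702, -0.393, 0.0553]
tool_rot: [0.405, 0.58, 0.58, -0.403]
contact_force: [0.0, 0.2, -0.5]
gripper_width: 0.699
grasp_force: 0.0
```

Run:
```python
from plan import *
inc(*pick("B"));print(caps(cam("top"),NEAR[2:]))
```

```text
t 26.72 p [ 0.4702 -0.393   0.0553] R [[0.002, 1.0, 0.002], [0.346, 0.002, -0.938], [-0.938, 0.002, -0.346]] q [-0.323  0.962  0.458  2.171  1.46   0.852 -1.472] F [ 0.   0.2 -0.5] w 0.699 gf 0.0
shift [ 1.8 -2.2  0.4] turn [ 0.1 -0.3 -0.1]
[(398, [0.466, -0.374]), (369, [0.5457, -0.4092])]
```

Call:
step_arm(increments=[[[-1, 0, -2, 1, 0, 0, 0], [-1, 0, -2, 2, 0, 0, 0], [-1, 0, -2, 2, 0, 0, 0], [-1, 0, -2, 2, 0, 0, 0], [-1, 0, -2, 2, 0, 0, 0]]])

```text
t: 27.18
eef_pos: [0.4681, -0.3953, 0.0549]
tool_rot: [0.406, 0.58, 0.58, -0.403]
contact_force: [-0.4, 3.7, 4.4]
gripper_width: 0.478
grasp_force: 40.6
```

Call:
step_arm(increments=[[[-1, -20, 0, -7, 0, 0, 0], [-1, -55, 0, -20, 0, 0, 0], [-1, -92, 0, -34, 0, 0, 0], [-1, -130, 0, -48, 0, 0, 0], [-1, -168, 0, -62, 0, 0, 0], [-1, -190, 0, -70, 0, 0, 0]]])

```text
t: 27.68
eef_pos: [0.4663, -0.3962, 0.2599]
tool_rot: [0.406, 0.581, 0.579, -0.403]
contact_force: [0.0, -0.4, -1.4]
gripper_width: 0.474
grasp_force: 40.9
```

Run:
```python
from plan import *
P,R=place(1,.2,d=(.000,0,0))
rows(P,R,17)
```

```text
t 27.68 p [ 0.4663 -0.3962  0.2599] R [[0.005, 1.0, 0.001], [0.346, -0.0, -0.938], [-0.938, 0.005, -0.346]] q [-0.416  0.506  0.593  2.2    1.338  0.971 -0.988] F [ 0.  -0.4 -1.4] w 0.474 gf 40.9
total 387.0 122.8
[[-1, 10, 2, -21, -2.5, 3.9, -5.5], [-1, 19, 5, -41, -5.1, 7.9, -11.0], [-1, 29, 7, -62, -7.6, 11.8, -16.5], [-1, 38, 10, -82, -10.1, 15.8, -22.0], [-1, 48, 12, -103, -12.7, 19.7, -27.5], [-1, 57, 15, -123, -15.2, 23.7, -33.0], [-1, 67, 17, -144, -17.7, 27.6, -38.5], [-1, 77, 20, -164, -20.3, 31.6, -44.0], [-1, 86, 22, -185, -22.8, 35.5, -49.5], [-1, 96, 25, -205, -25.3, 39.4, -55.0], [-1, 105, 27, -226, -27.9, 43.4, -60.5], [-1, 115, 30, -246, -30.4, 47.3, -66.0], [-1, 124, 32, -267, -32.9, 51.3, -71.5], [-1, 134, 35, -287, -35.5, 55.2, -77.0], [-1, 144, 37, -308, -38.0, 59.2, -82.5], [-1, 153, 40, -328, -40.5, 63.1, -88.0], [-1, 163, 42, -349, -43.1, 67.1, -93.5]]
```

Call:
step_arm(increments=[[[-1, 10, 2, -21, -2.5, 3.9, -5.5], [-1, 19, 5, -41, -5, 7.9, -11], [-1, 29, 7, -62, -7.6, 11.8, -16.5], [-1, 38, 10, -82, -10, 15.8, -22], [-1, 48, 12, -103, -12.7, 19.7, -27.5], [-1, 57, 15, -123, -15.2, 23.7, -33], [-1, 67, 17, -144, -17.7, 27.6, -38.5], [-1, 77, 20, -164, -20.3, 31.6, -44], [-1, 86, 22, -185, -22.8, 35.5, -49.5], [-1, 96, 25, -205, -25.3, 39.4, -55]]])

```text
t: 28.52
eef_pos: [0.4909, -0.1687, 0.2376]
tool_rot: [0.082, 0.257, 0.941, -0.203]
contact_force: [0.3, 0.6, -2.5]
gripper_width: 0.479
grasp_force: 40.8
```

Run:
```python
from plan import *
P,R=place(1,.12,d=(.001,0,0))
rows(P,R,8)
```

```text
t 28.52 p [ 0.4909 -0.1687  0.2376] R [[-0.855, 0.517, 0.051], [0.45, 0.786, -0.424], [-0.259, -0.339, -0.904]] q [-0.356  0.175  0.325  2.064  0.485  0.932  0.705] F [ 0.3  0.6 -2.5] w 0.479 gf 40.8
total 181.0 50.9
[[-1, 10, 20, 2, -2.2, 3.5, -4.8], [-1, 19, 41, 4, -4.5, 6.9, -9.7], [-1, 29, 61, 6, -6.7, 10.4, -14.5], [-1, 39, 81, 8, -9.0, 13.9, -19.3], [-1, 48, 102, 10, -11.2, 17.3, -24.2], [-1, 58, 122, 12, -13.4, 20.8, -29.0], [-1, 68, 142, 14, -15.7, 24.3, -33.8], [-1, 77, 163, 16, -17.9, 27.7, -38.7]]
```

Call:
step_arm(increments=[[[-1, 10, 20, 2, -2.2, 3.5, -4.8], [-1, 19, 41, 4, -4.5, 6.9, -9.7], [-1, 29, 61, 6, -6.7, 10.4, -14.5], [-1, 39, 81, 8, -9, 13.9, -19.3], [-1, 48, 102, 10, -11.2, 17.3, -24.2], [-1, 58, 122, 12, -13.4, 20.8, -29], [-1, 68, 142, 14, -15.7, 24.3, -33.8], [-1, 77, 163, 16, -17.9, 27.7, -38.7], [-1, 77, 163, 16, -17.9, 27.7, -38.7], [-1, 77, 163, 16, -17.9, 27.7, -38.7]]])

```text
t: 29.35
eef_pos: [0.5115, -0.0145, 0.1456]
tool_rot: [-0.173, -0.038, 0.984, -0.01]
contact_force: [-0.5, -0.2, -1.3]
gripper_width: 0.478
grasp_force: 40.8
```

Run:
```python
from plan import *
inc(*place(1,.02,d=(.001,0,0)))
```

```text
t 29.35 p [ 0.5115 -0.0145  0.1456] R [[-0.937, -0.079, -0.34], [-0.072, 0.997, -0.033], [0.341, -0.006, -0.94]] q [-0.16   0.505  0.088  1.783 -0.038  1.204  1.593] F [-0.5 -0.2 -1.3] w 0.478 gf 40.8
shift [-31.9   2.4  92.1] turn [-0.3  0.  -0.3]
```

Call:
step_arm(increments=[[[-1, -14, 1, 39, 0, 0, 0], [-1, -26, 2, 75, 0, 0, 0], [-1, -32, 2, 92, 0, 0, 0], [-1, -35, 2, 100, 0, 0, 0], [-1, -37, 2, 105, 0, 0, 0], [-1, -38, 2, 108, 0, 0, 0], [-1, -39, 2, 111, 0, 0, 0], [-1, -39, 2, 113, 0, 0, 0], [-1, -39, 2, 113, 0, 0, 0]]])

```text
t: 30.1
eef_pos: [0.5116, -0.0133, 0.0291]
tool_rot: [-0.17, -0.038, 0.985, -0.01]
contact_force: [1.4, 0.4, 2.1]
gripper_width: 0.481
grasp_force: 41.3
```

Call:
step_arm(increments=[[[0, 0, 0, 0, 0, 0, 0], [0.3, 0, 0, 0, 0, 0, 0], [0.4, 0, 0, 0, 0, 0, 0], [0.4, 0, 0, 0, 0, 0, 0], [0.4, 6, 0, -18, 0, 0, 0], [0.4, 18, 0, -50, 0, 0, 0], [0.4, 31, 0, -88, 0, 0, 0], [0.4, 44, 0, -126, 0, 0, 0], [0.4, 57, 0, -164, 0, 0, 0], [0.4, 75, 0, -205, 0, 0, 0]]])

```text
t: 30.93
eef_pos: [0.5091, -0.0122, 0.2448]
tool_rot: [-0.172, -0.038, 0.984, -0.01]
contact_force: [1.0, 0.7, 0.1]
gripper_width: 0.7
grasp_force: 0.0
```

Run:
```python
from plan import *
P,R=pick("A",.15,.12)
rows(P,R,18,.4)
```

```text
t 30.93 p [ 0.5091 -0.0122  0.2448] R [[-0.938, -0.079, -0.338], [-0.072, 0.997, -0.032], [0.339, -0.006, -0.941]] q [-0.173  0.391  0.099  1.707 -0.031  1.392  1.585] F [1.  0.7 0.1] w 0.7 gf 0.0
total 279.0 122.3
[[0.4, -1, -15, 1, 2.4, -3.7, 5.2], [0.4, -3, -31, 2, 4.8, -7.4, 10.3], [0.4, -4, -46, 2, 7.2, -11.1, 15.5], [0.4, -5, -62, 3, 9.6, -14.8, 20.7], [0.4, -7, -77, 4, 12.0, -18.5, 25.8], [0.4, -8, -93, 5, 14.4, -22.2, 31.0], [0.4, -9, -108, 6, 16.8, -25.9, 36.2], [0.4, -10, -123, 6, 19.2, -29.6, 41.3], [0.4, -12, -139, 7, 21.6, -33.4, 46.5], [0.4, -13, -154, 8, 24.0, -37.1, 51.7], [0.4, -14, -170, 9, 26.4, -40.8, 56.8], [0.4, -16, -185, 10, 28.8, -44.5, 62.0], [0.4, -17, -201, 10, 31.2, -48.2, 67.2], [0.4, -18, -216, 11, 33.6, -51.9, 72.3], [0.4, -20, -231, 12, 36.0, -55.6, 77.5], [0.4, -21, -247, 13, 38.4, -59.3, 82.7], [0.4, -22, -262, 14, 40.8, -63.0, 87.8], [0.4, -23, -278, 15, 43.2, -66.7, 93.0]]
```

Call:
step_arm(increments=[[[0.4, -1, -15, 1, 2.4, -3.7, 5.2], [0.4, -3, -31, 2, 4.8, -7.4, 10.3], [0.4, -4, -46, 2, 7.2, -11, 15.5], [0.4, -5, -62, 3, 9.6, -14.8, 20.7], [0.4, -7, -77, 4, 12, -18.5, 25.8], [0.4, -8, -93, 5, 14.4, -22.2, 31], [0.4, -9, -108, 6, 16.8, -26, 36.2], [0.4, -10, -123, 6, 19.2, -29.6, 41.3], [0.4, -12, -139, 7, 21.6, -33.4, 46.5], [0.4, -13, -154, 8, 24, -37, 51.7]]])

```text
t: 31.77
eef_pos: [0.5308, -0.1658, 0.2324]
tool_rot: [0.171, 0.352, 0.882, -0.264]
contact_force: [-0.5, -0.7, -0.4]
gripper_width: 0.697
grasp_force: 0.0
```

Run:
```python
from plan import *
T=cam("top");print(caps(T,NEAR[3:]))
P,R=pick("A",.15,.03)
rows(P,R,9,.4)
```

```text
[(361, [0.5458, -0.4098])]
t 31.82 p [ 0.5295 -0.1664  0.2307] R [[-0.69, 0.715, 0.113], [0.533, 0.607, -0.59], [-0.491, -0.347, -0.8]] q [-0.492  0.269  0.368  2.069  0.712  0.921  0.196] F [-2.6 -0.2 -1.9] w 0.698 gf 0.0
total 156.0 53.6
[[0.4, -3, -3, 17, 2.1, -3.3, 4.5], [0.4, -7, -6, 33, 4.2, -6.5, 9.1], [0.4, -10, -9, 50, 6.3, -9.8, 13.6], [0.4, -14, -12, 67, 8.4, -13.1, 18.1], [0.4, -17, -15, 84, 10.5, -16.3, 22.6], [0.4, -20, -18, 100, 12.5, -19.6, 27.2], [0.4, -24, -21, 117, 14.6, -22.9, 31.7], [0.4, -27, -24, 134, 16.7, -26.1, 36.2], [0.4, -30, -27, 150, 18.8, -29.4, 40.7]]
```

Call:
step_arm(increments=[[[0.4, -3, -3, 17, 2.1, -3.3, 4.5], [0.4, -7, -6, 33, 4.2, -6.5, 9.1], [0.4, -10, -9, 50, 6.3, -9.8, 13.6], [0.4, -14, -12, 67, 8.4, -13, 18.1], [0.4, -17, -15, 84, 10.5, -16.3, 22.6], [0.4, -20, -18, 100, 12.5, -19.6, 27.2], [0.4, -24, -21, 117, 14.6, -22.9, 31.7], [0.4, -27, -24, 134, 16.7, -26, 36.2], [0.4, -30, -27, 150, 18.8, -29.4, 40.7], [0.4, -30, -27, 150, 18.8, -29.4, 40.7]]])

```text
t: 32.65
eef_pos: [0.5495, -0.2851, 0.1306]
tool_rot: [0.403, 0.574, 0.585, -0.407]
contact_force: [-0.1, 0.1, -0.7]
gripper_width: 0.706
grasp_force: 0.0
```

Run:
```python
from plan import *
inc(*pick("A",.15))
```

```text
t 32.65 p [ 0.5495 -0.2851  0.1306] R [[-0.017, 1.0, 0.004], [0.344, 0.01, -0.939], [-0.939, -0.014, -0.344]] q [-0.608  0.878  0.602  2.041  1.049  0.902 -1.041] F [-0.1  0.1 -0.7] w 0.706 gf 0.0
shift [23.2 -1.2 11.5] turn [ 0.2 -0.1  1. ]
```

Call:
step_arm(increments=[[[0.4, 12, -1, 6, 0, 0, 1], [0.4, 23, -1, 12, 0, 0, 1], [0.4, 23, -1, 45, 0, 0, 1], [0.4, 23, -1, 78, 0, 0, 1], [0.4, 23, -1, 110, 0, 0, 1], [0.4, 23, -1, 136, 0, 0, 1], [0.4, 23, -1, 155, 0, 0, 1], [0.4, 23, -1, 163, 0, 0, 1], [0.4, 23, -1, 163, 0, 0, 1], [0.4, 23, -1, 163, 0, 0, 1]]])

```text
t: 33.48
eef_pos: [0.5501, -0.4293, 0.0573]
tool_rot: [0.407, 0.581, 0.58, -0.4]
contact_force: [0.7, 0.7, -0.5]
gripper_width: 0.697
grasp_force: 0.0
```

Run:
```python
from plan import *
inc(*pick("A"));print(caps(cam("top"),NEAR[3:]))
```

```text
t 33.48 p [ 0.5501 -0.4293  0.0573] R [[0.007, 1.0, 0.007], [0.349, 0.004, -0.937], [-0.937, 0.009, -0.349]] q [-0.401  1.085  0.682  1.991  1.285  0.654 -1.257] F [ 0.7  0.7 -0.5] w 0.697 gf 0.0
shift [ 3.7 -2.1  0.9] turn [ 0.4 -0.4 -0.4]
[(366, [0.5459, -0.4094])]
```

Call:
step_arm(increments=[[[-1, 2, -2, 2, 0, 0, 0], [-1, 2, -2, 2, 0, 0, 0], [-1, 2, -2, 2, 0, 0, 0], [-1, 2, -2, 2, 0, 0, 0], [-1, 2, -2, 2, 0, 0, 0]]])

```text
t: 33.95
eef_pos: [0.548, -0.4306, 0.0541]
tool_rot: [0.407, 0.581, 0.58, -0.4]
contact_force: [1.4, -0.4, -2.1]
gripper_width: 0.474
grasp_force: 40.3
```

Call:
step_arm(increments=[[[-1, -20, 0, -7, 0, 0, 0], [-1, -55, 0, -20, 0, 0, 0], [-1, -92, 0, -34, 0, 0, 0], [-1, -130, 0, -48, 0, 0, 0], [-1, -168, 0, -62, 0, 0, 0], [-1, -190, 0, -70, 0, 0, 0]]])

```text
t: 34.45
eef_pos: [0.5451, -0.4328, 0.261]
tool_rot: [0.408, 0.582, 0.578, -0.4]
contact_force: [0.3, -0.4, -1.3]
gripper_width: 0.478
grasp_force: 40.5
```

Run:
```python
from plan import *
P,R=place(0,.2,d=(.000,0,0))
rows(P,R,17)
```

```text
t 34.45 p [ 0.5451 -0.4328  0.261 ] R [[0.011, 1.0, 0.006], [0.347, 0.002, -0.938], [-0.938, 0.013, -0.347]] q [-0.468  0.686  0.797  2.016  1.204  0.786 -0.839] F [ 0.3 -0.4 -1.3] w 0.478 gf 40.5
total 338.0 123.0
[[-1, 9, -2, -18, -2.5, 4.0, -5.5], [-1, 17, -3, -36, -5.0, 7.9, -11.0], [-1, 26, -5, -54, -7.5, 11.9, -16.5], [-1, 35, -7, -71, -10.0, 15.9, -22.0], [-1, 43, -8, -89, -12.5, 19.8, -27.5], [-1, 52, -10, -107, -15.1, 23.8, -33.0], [-1, 60, -12, -125, -17.6, 27.8, -38.5], [-1, 69, -14, -143, -20.1, 31.7, -44.0], [-1, 78, -15, -161, -22.6, 35.7, -49.5], [-1, 86, -17, -178, -25.1, 39.6, -55.0], [-1, 95, -19, -196, -27.6, 43.6, -60.5], [-1, 104, -20, -214, -30.1, 47.6, -66.0], [-1, 112, -22, -232, -32.6, 51.5, -71.5], [-1, 121, -24, -250, -35.1, 55.5, -77.1], [-1, 130, -25, -268, -37.6, 59.5, -82.6], [-1, 138, -27, -285, -40.2, 63.4, -88.1], [-1, 147, -29, -303, -42.7, 67.4, -93.6]]
```

Call:
step_arm(increments=[[[-1, 9, -2, -18, -2.5, 4, -5.5], [-1, 17, -3, -36, -5, 7.9, -11], [-1, 26, -5, -54, -7.5, 11.9, -16.5], [-1, 35, -7, -71, -10, 15.9, -22], [-1, 43, -8, -89, -12.5, 19.8, -27.5], [-1, 52, -10, -107, -15, 23.8, -33], [-1, 60, -12, -125, -17.6, 27.8, -38.5], [-1, 69, -14, -143, -20, 31.7, -44], [-1, 78, -15, -161, -22.6, 35.7, -49.5], [-1, 86, -17, -178, -25, 39.6, -55]]])

```text
t: 35.28
eef_pos: [0.527, -0.2336, 0.238]
tool_rot: [0.086, 0.261, 0.94, -0.203]
contact_force: [0.3, -1.0, -1.9]
gripper_width: 0.48
grasp_force: 40.6
```

Run:
```python
from plan import *
P,R=place(0,.12,d=(.0005,0,0))
rows(P,R,8)
```

```text
t 35.28 p [ 0.527  -0.2336  0.238 ] R [[-0.849, 0.526, 0.055], [0.456, 0.781, -0.426], [-0.267, -0.336, -0.903]] q [-0.251  0.252  0.371  1.976  0.45   0.874  0.851] F [ 0.3 -1.  -1.9] w 0.48 gf 40.6
total 163.0 51.5
[[-1, 12, 16, 3, -2.2, 3.5, -4.9], [-1, 24, 33, 6, -4.5, 7.0, -9.8], [-1, 36, 49, 8, -6.7, 10.6, -14.7], [-1, 47, 66, 11, -9.0, 14.1, -19.6], [-1, 59, 82, 14, -11.2, 17.6, -24.5], [-1, 71, 98, 17, -13.4, 21.1, -29.4], [-1, 83, 115, 20, -15.7, 24.6, -34.3], [-1, 95, 131, 23, -17.9, 28.1, -39.2]]
```

Call:
step_arm(increments=[[[-1, 12, 16, 3, -2.2, 3.5, -4.9], [-1, 24, 33, 6, -4.5, 7, -9.8], [-1, 36, 49, 8, -6.7, 10.6, -14.7], [-1, 47, 66, 11, -9, 14, -19.6], [-1, 59, 82, 14, -11.2, 17.6, -24.5], [-1, 71, 98, 17, -13.4, 21, -29.4], [-1, 83, 115, 20, -15.7, 24.6, -34.3], [-1, 95, 131, 23, -17.9, 28, -39.2], [-1, 95, 131, 23, -17.9, 28, -39.2], [-1, 95, 131, 23, -17.9, 28, -39.2]]])

```text
t: 36.12
eef_pos: [0.5179, -0.0997, 0.1459]
tool_rot: [-0.172, -0.038, 0.984, -0.01]
contact_force: [-1.4, -1.1, -1.0]
gripper_width: 0.481
grasp_force: 40.7
```

Run:
```python
from plan import *
inc(*place(0,.02,d=(.0005,0,0)))
```

```text
t 36.12 p [ 0.5179 -0.0997  0.1459] R [[-0.938, -0.077, -0.337], [-0.071, 0.997, -0.033], [0.339, -0.007, -0.941]] q [-0.033  0.522  0.103  1.754  0.004  1.21   1.71 ] F [-1.4 -1.1 -1. ] w 0.481 gf 40.7
shift [-32.    2.9  92.4] turn [-0.3  0.2 -0.4]
```

Call:
step_arm(increments=[[[-1, -14, 1, 39, 0, 0, 0], [-1, -26, 2, 75, 0, 0, 0], [-1, -32, 2, 92, 0, 0, 0], [-1, -35, 2, 100, 0, 0, 0], [-1, -37, 2, 105, 0, 0, 0], [-1, -38, 2, 108, 0, 0, 0], [-1, -39, 2, 111, 0, 0, 0], [-1, -39, 2, 113, 0, 0, 0], [-1, -39, 2, 113, 0, 0, 0]]])

```text
t: 36.87
eef_pos: [0.5183, -0.098, 0.0288]
tool_rot: [-0.169, -0.038, 0.985, -0.01]
contact_force: [1.4, 2.5, 2.8]
gripper_width: 0.476
grasp_force: 41.1
```

Call:
step_arm(increments=[[[0, 0, 0, 0, 0, 0, 0], [0.3, 0, 0, 0, 0, 0, 0], [0.4, 0, 0, 0, 0, 0, 0], [0.4, 0, 0, 0, 0, 0, 0], [0.4, 6, 0, -18, 0, 0, 0], [0.4, 18, 0, -50, 0, 0, 0], [0.4, 31, 0, -88, 0, 0, 0], [0.4, 44, 0, -126, 0, 0, 0], [0.4, 57, 0, -164, 0, 0, 0], [0.4, 75, 0, -205, 0, 0, 0]]])

```text
t: 37.7
eef_pos: [0.5154, -0.097, 0.2444]
tool_rot: [-0.171, -0.038, 0.984, -0.01]
contact_force: [0.8, -0.7, -0.4]
gripper_width: 0.698
grasp_force: 0.0
```

Run:
```python
from plan import *
print(place(0)[0])
inc([.455,.3117,.2],Rz([0,0,-1],[0,1,0]))
```

```text
[ 0.516  -0.0975  0.0281]
t 37.7 p [ 0.5154 -0.097   0.2444] R [[-0.939, -0.079, -0.336], [-0.072, 0.997, -0.032], [0.337, -0.006, -0.941]] q [-0.046  0.41   0.113  1.679  0.009  1.394  1.711] F [ 0.8 -0.7 -0.4] w 0.698 gf 0.0
shift [ 12.2 412.4  49. ] turn [ -1.1 -19.7   4.4]
```

All bottles are released. I'll move above the plunger, then check the whole set-up before pressing.

Call:
step_arm(increments=[[[-1, 1, 41, 5, -0.1, -2, 0.5], [-1, 3, 82, 10, -0.3, -5, 1], [-1, 4, 123, 15, -0.5, -8, 1.8], [-1, 5, 165, 20, -0.6, -10, 2.2], [-1, 6, 206, 25, -0.7, -12, 2.7], [-1, 7, 247, 30, -0.8, -14, 3.1], [-1, 9, 288, 35, -0.9, -16, 3.6], [-1, 10, 330, 40, -1, -18, 4], [-1, 12, 371, 45, -1.1, -19.7, 4.4], [-1, 12, 412, 49, -1.1, -19.7, 4.4]]])

```text
t: 38.53
eef_pos: [0.4535, 0.3129, 0.1982]
tool_rot: [0.001, -0.0, 1.0, -0.0]
contact_force: [1.1, -0.8, 0.5]
gripper_width: -0.002
grasp_force: 0.0
```

Run:
```python
from plan import *
T=cam("top");S=cam("scene")
inc([.4545,.3125,.06],Rz([0,0,-1],[0,1,0]))
cv2.imwrite("pics/f1.png",np.hstack([crop(T["image"],150,50,180,230,2),crop(S["image"],160,170,200,230,2)[:, :400]]) if 0 else np.hstack([crop(T["image"],170,170,180,110,2)[:220],crop(S["image"],180,170,210,110,2)[:220]]))
print("expected rest cap/foot px:")
for c in [(.5215,-.096),(.5143,-.0113),(.5071,.0741),(.4997,.1588)]:
    c=np.array([*c,.046]);print(((proj(T,[c-.06*s.xc,c+.06*s.xc])-(170,170))*2).round().tolist(),((proj(S,[c-.06*s.xc,c+.06*s.xc])-(180,170))*2+[360,0]).round().tolist())
```

```text
t 38.63 p [0.452  0.3191 0.1978] R [[-1.0, -0.011, -0.001], [-0.011, 1.0, 0.004], [0.001, 0.004, -1.0]] q [-0.637  0.317 -0.109  1.879  0.038  0.945  0.82 ] F [-0.8  0.1  0. ] w -0.004 gf 0.0
shift [ -2.5  -7.1 137.8] turn [ 0.2 -0.   0.6]
expected rest cap/foot px:
[[301.0, 153.0], [294.0, 41.0]] [[552.0, 30.0], [475.0, 75.0]]
[[221.0, 159.0], [215.0, 47.0]] [[610.0, 57.0], [533.0, 106.0]]
[[141.0, 164.0], [135.0, 52.0]] [[673.0, 87.0], [597.0, 141.0]]
[[62.0, 169.0], [57.0, 57.0]] [[741.0, 120.0], [667.0, 178.0]]
```

View pics/f1.png

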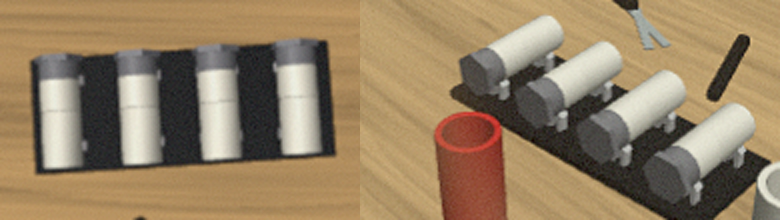

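All four bottles lie in their rests, with the feet and caps within about 1 mm of the expected pixels. Next I'll check the diffuser, then press.

Run:
```python
from plan import *
T=cam("top");S=cam("scene")
cv2.imwrite("pics/f2.png",np.hstack([crop(T["image"],70,120,100,150,4),crop(S["image"],340,210,100,150,4)]))
for z in(.155,.045): print(((proj(T,[.5939,.3175,z])-(70,120))*4).round(),((proj(S,[.5939,.3175,z])-(340,210))*4+[400,0]).round())
print(inc([.4545,.3125,.06],Rz([0,0,-1],[0,1,0])))
```

```text
[[159. 215.]] [[633. 208.]]
[[240. 247.]] [[598. 414.]]
t 38.73 p [0.4548 0.3121 0.1978] R [[-1.0, -0.003, -0.0], [-0.003, 1.0, -0.001], [0.0, -0.001, -1.0]] q [-0.631  0.315 -0.102  1.882  0.039  0.947  0.822] F [-0.5 -0.6 -0.4] w 0.001 gf 0.0
shift [  0.3   0.5 137.8] turn [-0.  -0.   0.2]
None
```

View pics/f2.png

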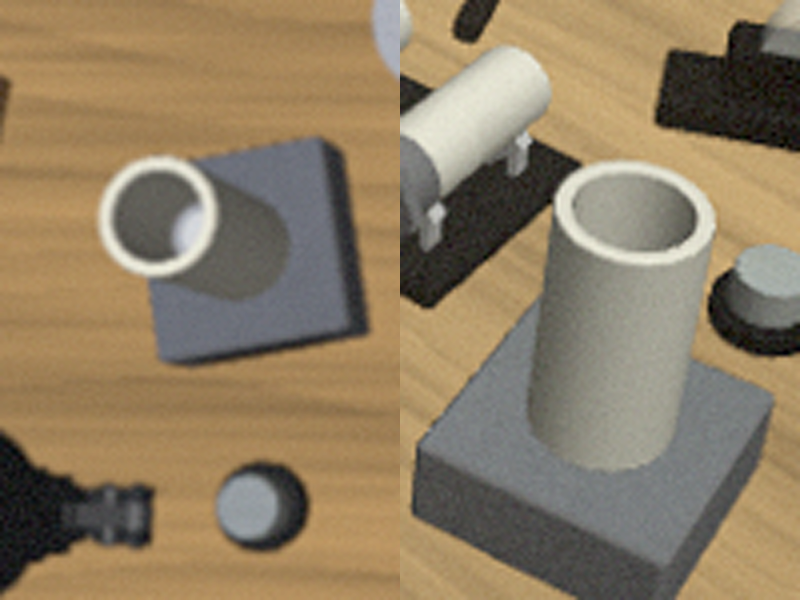

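The diffuser ring is at top crop (159,216) and scene crop (634,212), matching the fully home prediction. Now I'll press the plunger.

Call:
step_arm(increments=[[[-1, 0, 0, 40, 0, 0, 0], [-1, 0, 0, 80, 0, 0, 0], [-1, 0, 0, 118, 0, 0, 0], [-1, 0, 0, 140, 0, 0, 0], [-1, 0, 0, 150, 0, 0, 0], [-1, 0, 0, 156, 0, 0, 0], [-1, 0, 0, 156, 0, 0, 0]]])

```text
t: 39.32
eef_pos: [0.4562, 0.3101, 0.0419]
tool_rot: [0.0, 0.001, 1.0, -0.001]
contact_force: [0.5, -0.0, 0.1]
gripper_width: 0.004
grasp_force: 0.0
```

Run:
```python
from plan import *
st()
```

```text
t 39.32 p [0.4562 0.3101 0.0419] R [[-1.0, 0.002, 0.0], [0.002, 1.0, -0.001], [-0.0, -0.001, -1.0]] q [-0.641  0.533 -0.088  1.988  0.078  0.625  0.788] F [ 0.5 -0.   0.1] w 0.004 gf 0.0
```

Call:
step_arm(increments=[[[-1, 0, 0, 5, 0, 0, 0], [-1, 0, 0, 11, 0, 0, 0], [-1, 0, 0, 16, 0, 0, 0], [-1, 0, 0, 20, 0, 0, 0], [-1, 0, 0, 20, 0, 0, 0], [-1, 0, 0, 20, 0, 0, 0]]])

```text
t: 39.82
eef_pos: [0.457, 0.312, 0.023]
tool_rot: [0.002, 0.0, 1.0, 0.001]
contact_force: [3.0, 0.2, 5.7]
gripper_width: -0.002
grasp_force: 3.0
```

Call:
step_arm(increments=[[[-1, 0, 0, 4, 0, 0, 0], [-1, 0, 0, 8, 0, 0, 0], [-1, 0, 0, 10, 0, 0, 0], [-1, 0, 0, 11, 0, 0, 0], [-1, 0, 0, 11, 0, 0, 0]]])

```text
t: 40.23
eef_pos: [0.4574, 0.3122, 0.0156]
tool_rot: [0.002, 0.0, 1.0, 0.001]
contact_force: [-8.1, -6.6, 43.1]
gripper_width: 0.001
grasp_force: 21.8
```

The plunger is hard against its stop. Release and retract.

Call:
step_arm(increments=[[[-1, 0, 0, -10, 0, 0, 0], [-1, 0, 0, -30, 0, 0, 0], [-1, 0, 0, -65, 0, 0, 0], [-1, 0, 0, -100, 0, 0, 0], [-1, 0, 0, -135, 0, 0, 0], [-1, 0, 0, -170, 0, 0, 0], [-1, 0, 0, -200, 0, 0, 0], [-1, 0, 0, -200, 0, 0, 0], [-1, 0, 0, -200, 0, 0, 0], [-1, 0, 0, -200, 0, 0, 0]]])

```text
t: 41.07
eef_pos: [0.4548, 0.3108, 0.2104]
tool_rot: [-0.0, -0.0, 1.0, -0.0]
contact_force: [0.3, 0.2, -0.2]
gripper_width: 0.003
grasp_force: 0.0
```

Run:
```python
from plan import *
S=cam("scene","pics/g1.png");st()
```

```text
t 41.12 p [0.4545 0.3106 0.2097] R [[-1.0, -0.0, -0.002], [-0.0, 1.0, -0.002], [0.002, -0.002, -1.0]] q [-0.628  0.301 -0.103  1.871  0.037  0.973  0.823] F [-0.6 -0.6 -0.6] w 0.001 gf 0.0
```

View pics/g1.png

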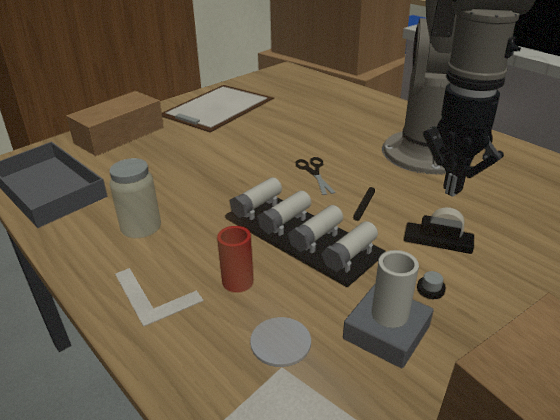

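The final scene shows four bottles in the cradle (centre 303,225), the diffuser home (397,290) and the plunger back up (433,283). The jar, lid and tape dispenser are unmoved. Handing in.

```bash
python3 -c "
from station import bot
print(bot.hand_in())"
```

```text
the job is handed in; nothing more can be done
None
```

I handed the job in at about 41 s: diffuser fully home, all four bottles in their V rests within about 2 mm of centre, then the shutter pressed to its stop (43 N read at the wrist, applied through the fingertips) and back up, with the jar, lid and tape dispenser unmoved; no verdict was returned.

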